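# Charge the graphite crucible through the funnel and hold it up for the caster

## Task

Charge the crucible for casting: with the steel shovel, tip all six gold buttons through the funnel into the graphite crucible, then lay the shovel flat on the bench, lift the funnel off and set it down on the bench, clear of the fire block. Then lift the crucible, with all the gold in it, out of the fire block and finish holding it in the gripper, upright and still in the air, at least 12 cm above the bench, ready for the caster to take. Leave the doming block, the pitch bowl and the flux jar where they stand, and never tip the crucible.

Things in the scene. Friction and masses are not known exactly. Their poses are not given: they have to be found in the camera images.
- scoop: Metal stone shovel, 150 g, wooden handle: pan 90 mm long, 56 wide at the back, flaring to an open nose 62 wide; floor 2.5 thick, walls 26 high, falling to 12 at the nose. Origin: on the bench under the pan's middle; +x to the nose, -x to the handle, z up. The six buttons lie loose in its back half: they stay while it is level, slide from about 25 to 36 degrees nose-down, and all run out by 55.
- scoop_grip (a point): Grip point on the shovel's handle, a straight bar 12 mm wide (along the shovel's y), 16 mm high (26 to 42 mm over the bench), from 48 to 138 mm behind the shovel's origin. The point: in its mid-height, 90 mm behind the origin, 34 mm up. Axes as the shovel's.
- scoop_nose (a point): Middle of the shovel's pouring edge, on top of its floor, 45 mm ahead of the shovel's origin and 2.5 mm up. Axes as the shovel's.
- funnel: Loose steel funnel, 110 g, 87 mm high. Origin: middle of its spout's lower end; z up its axis. Spout 35-37 mm outside, 30 inside; 26 mm up, a flat collar 57 wide rests on the crucible's rim, so the spout hangs 26 mm inside. A 60 degree cone rises to the round mouth, 99 wide inside, 107 outside. Loop handle towards its +x. On the bench it stands upright on its spout.
- funnel_grip (a point): Grip point on the top bar of the funnel's loop handle: a level round bar 9 mm thick along the funnel's x, from 52 to 97 mm off its axis. The point: mid-bar, 76 mm from the axis, 80 mm above the funnel's origin. Axes as the funnel's. The loop's lower bar lies 24 mm below.
- crucible: Dark graphite crucible, 190 g empty: a plain round cup 54 mm outside, 42 mm inside, 95 mm high, floor 10 mm thick, open at the top. Origin: centre of its underside; z up. It stands 14 mm deep in the recess of the fire block, with 2 mm of play all round, and its rim is then 113 mm above the bench.
- block: Cream fire block fixed to the bench, 120 x 120 x 32 mm, with a round recess 58 mm wide and 14 mm deep in the middle of its top (recess floor 18 mm above the bench). Origin: centre of its underside.
- button0: One of six gold casting buttons, a domed disc 15 mm across and 9 mm high, 14 g. Origin: centre of its flat underside.
- button1: One of six gold casting buttons, a domed disc 15 mm across and 9 mm high, 14 g. Origin: centre of its flat underside.
- button2: One of six gold casting buttons, a domed disc 15 mm across and 9 mm high, 14 g. Origin: centre of its flat underside.
- button3: One of six gold casting buttons, a domed disc 15 mm across and 9 mm high, 14 g. Origin: centre of its flat underside.
- button4: One of six gold casting buttons, a domed disc 15 mm across and 9 mm high, 14 g. Origin: centre of its flat underside.
- button5: One of six gold casting buttons, a domed disc 15 mm across and 9 mm high, 14 g. Origin: centre of its flat underside.
- doming_block: Bystander: brass doming block, a 50 mm cube with round hollows. Origin: centre of its underside.
- pitch_bowl: Bystander: grey iron pitch bowl, round, 100 mm wide and 59 mm high, on a rubber ring. Origin: centre of its underside.
- flux_jar: Bystander: amber glass flux jar with a white lid, 58 mm wide and 65 mm high. Origin: centre of its underside.
Mind the look-alikes: they are no part of the job. Of the things that look like the funnel, the middle-sized one is meant.

How it is judged (in metres and radians):
On the way, in this order (a step that is already met when the one before it is completed fails the run):
1. all six buttons lie in the crucible, poured in with the funnel on it and the crucible standing in the fire block (horizontal distance between each of button0, button1, button2, button3, button4, button5 and crucible below 0.025 m and z of button0 in the frame of crucible between 0.004 and 0.064 m and z of button1 in the frame of crucible between 0.004 and 0.064 m and z of button2 in the frame of crucible between 0.004 and 0.064 m and z of button3 in the frame of crucible between 0.004 and 0.064 m and z of button4 in the frame of crucible between 0.004 and 0.064 m and z of button5 in the frame of crucible between 0.004 and 0.064 m and horizontal distance between crucible and block below 0.008 m and height (world z) of crucible below 0.024 m and horizontal distance between funnel and crucible below 0.01 m and z of funnel in the frame of crucible below 0.08 m), for 0.2 s.
2. the shovel lies flat on the bench and the funnel stands or lies on the bench beside the fire block, both let go, while the crucible with the buttons is still in the block (height (world z) of scoop below 0.01 m and angle between scoop's own z axis and vertical below 0.1 rad and linear speed of each of scoop, funnel below 0.02 m/s and contact force between the fingers and scoop below 0.1 N and height (world z) of funnel below 0.06 m and horizontal distance between funnel and block above 0.075 m and contact force between the fingers and funnel below 0.1 N and horizontal distance between each of button0, button1, button2, button3, button4, button5 and crucible below 0.025 m and z of button0 in the frame of crucible between 0.004 and 0.064 m and z of button1 in the frame of crucible between 0.004 and 0.064 m and z of button2 in the frame of crucible between 0.004 and 0.064 m and z of button3 in the frame of crucible between 0.004 and 0.064 m and z of button4 in the frame of crucible between 0.004 and 0.064 m and z of button5 in the frame of crucible between 0.004 and 0.064 m and horizontal distance between crucible and block below 0.008 m and height (world z) of crucible below 0.024 m), for 0.2 s.
At the end, for the whole second after the job is handed in: Gripper alone holds the crucible: underside 110+ mm above the bench, within 0.1 rad of upright, at rest (20 mm/s, 0.1 rad/s), all six buttons inside. Shovel flat on the bench (0.1 rad), funnel on the bench with its spout 75+ mm from the block's middle, both let go and at rest (horizontal distance between each of button0, button1, button2, button3, button4, button5 and crucible below 0.025 m and z of button0 in the frame of crucible between 0.004 and 0.064 m and z of button1 in the frame of crucible between 0.004 and 0.064 m and z of button2 in the frame of crucible between 0.004 and 0.064 m and z of button3 in the frame of crucible between 0.004 and 0.064 m and z of button4 in the frame of crucible between 0.004 and 0.064 m and z of button5 in the frame of crucible between 0.004 and 0.064 m and height (world z) of scoop below 0.01 m and angle between each of scoop, crucible's own z axis and vertical below 0.1 rad and linear speed of each of scoop, funnel, crucible below 0.02 m/s and contact force between each of the fingers, crucible and scoop below 0.1 N and height (world z) of funnel below 0.06 m and horizontal distance between funnel and block above 0.075 m and contact force between each of the fingers, crucible and funnel below 0.1 N and height (world z) of crucible above 0.11 m and angular speed of crucible below 0.1 rad/s and contact force between the fingers and crucible above 2 N and contact force between crucible and block below 0.1 N and contact force between crucible and doming_block below 0.1 N and contact force between crucible and pitch_bowl below 0.1 N and contact force between crucible and flux_jar below 0.1 N); the arm keeps its last pose, push and grip.
It fails at once if a bystander (doming block, pitch bowl, flux jar) is moved more than 25 mm or tipped (distance of any of doming_block, pitch_bowl, flux_jar from where it was at the start of the episode above 0.025 m or angle between any of doming_block, pitch_bowl, flux_jar's own z axis and vertical above 0.35 rad).
It fails at once if the crucible is tipped more than 20 degrees (angle between crucible's own z axis and vertical above 0.35 rad).
It also fails if it takes over 72 s, if anything falls off the work surface, if the arm or the gripper's body presses on something with over 40 N, if the wrist force passes 120 N, or if a joint passes its speed limit or range.

## Robot

A 6-joint arm with a two-finger parallel gripper is mounted at the origin on the work surface. World frame = base frame: x ahead of the robot, y to its left, z up, the work surface at z = 0. Lengths are in m, angles in degrees, forces in N, time in s.
With the tool pointing down it reaches from about 0.375 to 0.9 m from the base axis. Payload 3.1 kg.
Tool frame: the origin (TCP) lies on the centre line of the jaws, within the pads' length; the fingertips stand 17 mm ahead of it and the grasp point (between the pads) lies 2 mm behind it; z points along the fingers, y is the line along which they close (so a half turn about z gives the same grasp; the last joint's range is limited). The gripper opens to 87 mm and grips with 3 to 60 N. Pads are 19 mm wide; open, the fingers measure 117 mm over their backs; the gripper's body (75 mm by 190 mm) begins 51 mm behind the grasp point.
Start: joints at [-83.279, 30.224, 82.088, -0, 67.689, -10.227], TCP at [0.182, -0.598, 0.203] pointing down, gripper open.
Joint ranges: [-176.69, 176.69], [-43.24, 126.21], [12.49, 139.97], [-82, 262], [0, 151.66], [-163.58, 163.58]. Speed limits (degrees/s): [159.86, 159.86, 180, 180, 180, 180].

## Interface

Orientations are given as a 3x3 rotation matrix whose columns are the frame's x, y, z axes.
In Python, from rig import bot, imaging, finder gives the robot as it stands. The module is installed in compiled form; this text tells all that it offers.
- The arm moves only by the tool play_rows, never from a script. Its argument "motion" is a list that holds one entry, the list of rows, each a list of 6 numbers: the shift along the tool's x, y, z in m, then the turn, a rotation vector about the tool's x, y, z in degrees. In form: [[[dx, dy, dz, wx, wy, wz], ...]]. A call has 1 to 8 rows; each row is the pose to reach, as a shift and turn from the pose commanded when the call began, along the tool's axes at that moment; what a row does not reach only later rows make up. A row lasts 1/12 s, in which the tool goes at most 41.7 mm and 7.16 degrees, less where a joint would pass 70% of its speed; a pose out of reach is approached as far as the arm can. A call with a gripper value outside its range is refused whole. "fingers" is the finger opening in m, from 0 to 0.087, set as the call begins (left out, the last holds). The fingers move at their own pace and stop on an object; the grip force is fixed at half the most. Time passes only in rows, so rows that repeat a pose let the fingers close. It gives the time, the measured TCP pose, the force, the opening and the grip force at its end, in the units of the state.
- bot.read_state(): the state, without advancing time (a new reading comes with each control period).
- imaging.capture(name): name is "scene" or "top" or "wrist"; returns a dict with "frame" (420x560x3 uint8, red, green, blue), "camera_matrix" (3x3 intrinsics, pixels), "R" (3x3) and "t" (3): a world point X has camera coordinates R X + t. Camera axes: x right, y down, z forward; pixel columns grow to the right and rows downward; lengths in m; the calibration is good to about 2 mm. A picture is of the moment at which its call begins. There is no depth.
- bot.hand_in(): hands the job in; it is judged then, once.
Trained networks look in the newest picture that a camera, given by its name, has taken for a name from the list of things; names that differ only in an ending like _2 or _b are one class to them, and where a whole thing is asked for, a point or a joint stands for the part that bears it (a point fixed in the world has none). Each returns a list of dicts, best first, with "confidence" (0 to 1); they miss things now and then, are a little off and sometimes report something else, mostly with a low value. They report only what shows in the picture. A call takes as long as a camera call. They do not tell look-alikes from the thing itself.
- finder.recognise(camera, name): "at" ([x, y, z] in m, in world coordinates, good to about 4 mm: the middle of the surface that is visible of it).
- finder.outline_of(camera, name): "pixels" (420x560 bool, what is visible of it).
The state is a dict: "time_s": time; "joint_positions": joint angles; "qvel": joint speeds; "tau": joint torques, N m; "position": TCP position; "tcp_rot": TCP orientation; "force": force on the tool from outside, world axes, zero at the start; "moment": the same for the moment, N m; "opening": opening from 0.0 (shut) to 1.0 (fully open); "grasp_force": force on a finger pad.
Only numpy, scipy, OpenCV 4.12 (cv2) and the standard library are available. Lean on these libraries where they do the work, as an engineer would, in place of code of your own. Each camera call takes 0.05 s, during which the arm holds its last target. There are 200 camera calls.

## Working session

There is one attempt and no reset: what is moved stays moved. The work goes in short steps, Python scripts to look and compute and a tool call to move; the robot and the scene stay as the last step left them, time stands still between calls to the robot, and variables do not carry over. Pictures are saved under pics/ and viewed, at most 10 in all, crops included, and the job is handed in when it is done.

Besides the shell and the picture viewer there is one more tool, called after "Request:" as name(argument=value, ...) on one line, values as JSON. play_rows: Moves the arm, as the interface text tells. Its arguments: {"type":"object","properties":{"motion":{"type":"array"},"fingers":{"type":"number"}},"required":["motion"]}

```bash
mkdir -p pics; python3 - <<'E'
from rig import bot, imaging, finder
import cv2,numpy as np
s=bot.read_state();print(s['time_s'],s['position'],np.round(s['tcp_rot'],3).tolist(),s['opening'])
for c in ['scene','top']:
    d=imaging.capture(c);cv2.imwrite(f'pics/{c}0.png',d['frame'][:,:,::-1])
    print(c,np.round(d['camera_matrix'],1).tolist(),np.round(d['R'],3).tolist(),np.round(d['t'],3).tolist())
    for n in ['scoop','scoop_grip','scoop_nose','funnel','funnel_grip','crucible','block','button0','doming_block','pitch_bowl','flux_jar']:
        print(n,[(np.round(r['at'],3).tolist(),round(r['confidence'],2)) for r in finder.recognise(c,n)])
E
```

```text
0.0 [ 0.18211041 -0.59705507  0.20157837] [[0.957, 0.292, -0.0], [0.292, -0.957, 0.002], [0.0, -0.002, -1.0]] 0.99973512149385
scene [[398.2, 0.0, 279.7], [0.0, 398.2, 204.8], [0.0, 0.0, 1.0]] [[-0.014, 1.0, 0.011], [0.845, 0.018, -0.535], [-0.535, 0.002, -0.845]] [-0.077, -0.438, 1.296]
scoop [([0.449, 0.21, 0.011], 0.9)]
scoop_grip [([0.453, 0.213, 0.015], 0.72)]
scoop_nose [([0.451, 0.214, 0.014], 0.75)]
funnel [([0.635, 0.445, 0.099], 0.97), ([0.493, -0.269, 0.047], 0.85), ([0.46, -0.07, 0.15], 0.66)]
funnel_grip [([0.498, -0.27, 0.048], 0.79), ([0.46, -0.072, 0.153], 0.76), ([0.629, 0.446, 0.098], 0.67), ([0.75, 0.177, 0.064], 0.67)]
crucible [([0.503, -0.055, 0.071], 0.6)]
block [([0.509, -0.049, 0.034], 0.81)]
button0 []
doming_block [([0.713, -0.012, 0.05], 0.63)]
pitch_bowl [([0.688, -0.2, 0.06], 0.57)]
flux_jar [([0.753, 0.177, 0.064], 0.74)]
top [[502.2, 0.0, 274.1], [0.0, 502.2, 205.8], [0.0, 0.0, 1.0]] [[-0.015, -1.0, -0.002], [-0.986, 0.015, -0.169], [0.169, -0.001, -0.986]] [0.08, 0.613, 1.023]
scoop [([0.439, 0.208, 0.003], 0.88), ([0.679, -0.202, 0.061], 0.27)]
scoop_grip [([0.442, 0.206, 0.002], 0.8)]
scoop_nose [([0.444, 0.204, 0.001], 0.59)]
funnel [([0.482, -0.068, 0.157], 0.91), ([0.507, -0.268, 0.047], 0.66)]
funnel_grip [([0.51, -0.274, 0.048], 0.8), ([0.48, -0.071, 0.156], 0.6), ([0.656, 0.447, 0.099], 0.57)]
crucible [([0.487, -0.074, 0.028], 0.58)]
block [([0.456, -0.021, 0.032], 0.58)]
button0 []
doming_block [([0.698, -0.018, 0.052], 0.9)]
pitch_bowl [([0.683, -0.204, 0.062], 0.56)]
flux_jar [([0.728, 0.171, 0.068], 0.67)]
```

View pics/scene0.png

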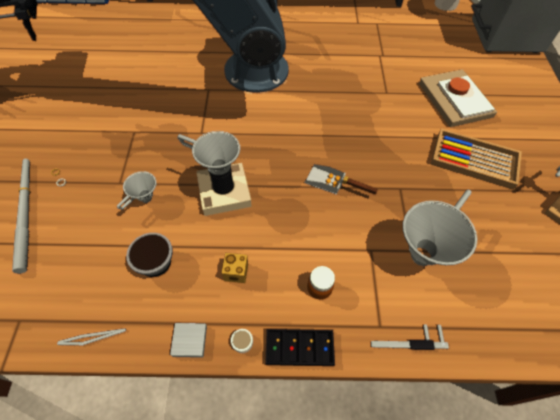

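View pics/top0.png

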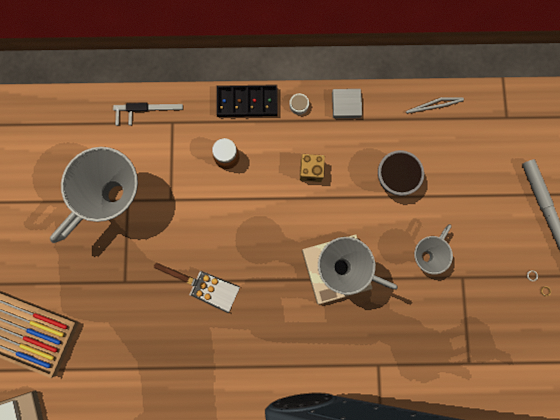

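Scene/top pictures: funnel look-alikes are large (scene 440,235 / top 98,185), small (140,187 / 433,255), and the one on the crucible (217,155 / 347,265), whose size is in between, so that is the one meant. The shovel is at top (205,285), nose to the right and down, buttons at its back. I'll fit the poses and confirm in a crop.

```bash
cat > fit.py <<'E'
from rig import bot, imaging, finder
import cv2,numpy as np
from scipy.optimize import minimize
def ring(r,z,n=40):
    a=np.linspace(0,2*np.pi,n,endpoint=False);return np.c_[r*np.cos(a),r*np.sin(a),np.full(n,z)]
def box(x0,x1,y0,y1,z0,z1): return np.array([[x,y,z] for x in(x0,x1) for y in(y0,y1) for z in(z0,z1)],float)
SCOOP=[np.array([[-.045,s*.028,z] for s in(1,-1) for z in(0,.026)]+[[.045,s*.031,z] for s in(1,-1) for z in(0,.012)]),box(-.138,-.045,-.006,.006,.026,.042)]
FUN=[np.r_[ring(.0535,.087),ring(.019,.028)],ring(.0285,.027),ring(.018,0.)if 0 else ring(.0285,.026),box(.05,.097,-.0045,.0045,.0755,.0845),box(.09,.097,-.0045,.0045,.0515,.0845),box(.035,.097,-.0045,.0045,.0515,.0605)]
BLOCK=[box(-.06,.06,-.06,.06,0,.032)]
CRUC=[np.r_[ring(.027,0),ring(.027,.095)]]
def proj(d,P): 
    c=P@d['R'].T+d['t'];p=c@d['camera_matrix'].T;return p[:,:2]/p[:,2:]
def place(P,x,y,z,yaw):
    c,s=np.cos(yaw),np.sin(yaw);return P@np.array([[c,-s,0],[s,c,0],[0,0,1]]).T+[x,y,z]
def render(d,parts,q):
    m=np.zeros((420*2,560*2),np.uint8)
    for P in parts:
        h=cv2.convexHull(proj(d,place(P,*q)).astype(np.float32));cv2.fillConvexPoly(m,np.round((h*2+.5)*16).astype(np.int32),255,shift=4)
    return cv2.GaussianBlur(cv2.resize(m,(560,420),interpolation=cv2.INTER_AREA),(0,0),1)/255.
def fit(views,parts,q0,free):
    # views: list of (capture, mask, ignore)
    q0=np.array(q0,float);sc=np.array([.01,.01,.01,.15])
    def cost(p):
        q=q0.copy();q[free]+=p*sc[free];c=0
        for d,m,ig in views:
            r=render(d,parts,q);M=cv2.GaussianBlur(m.astype(np.uint8)*255,(0,0),1)/255.
            w=1 if ig is None else ~ig
            c+=(w*(r-M)**2).sum()/M.sum()
        return c
    best=min((minimize(cost,x0,method='Nelder-Mead',options=dict(initial_simplex=np.vstack([x0]+[x0+e for e in np.eye(len(free))]),maxiter=250)) for x0 in [np.zeros(len(free)),-.5*np.ones(len(free))]),key=lambda r:r.fun)
    q=q0.copy();q[free]+=best.x*sc[free];return q,best.fun/len(views)
def mask(cam,name,near,d):
    u=proj(d,np.array([near]))[0];best=None
    for r in finder.outline_of(cam,name):
        ys,xs=np.nonzero(r['pixels']);e=np.hypot(xs.mean()-u[0],ys.mean()-u[1])
        if best is None or e<best[0]: best=(e,r['pixels'],r['confidence'])
    return best
E
python3 - <<'E'
from fit import *
D={c:imaging.capture(c) for c in ['scene','top']}
def go(name,parts,q0,free,near,bl=None):
    for sel in (['scene','top'],['scene'],['top']):
        V=[]
        for c in sel:
            b=mask(c,name,near,D[c])
            if b is None: print('none',c,name);continue
            if len(sel)>1: print(name,c,'err px',round(b[0],1),'n',b[1].sum(),round(b[2],2))
            V.append((D[c],b[1],None if bl is None else render(D[c],FUN+CRUC,bl)>.05))
        if V and (len(sel)>1 or len(free)<4): q,f=fit(V,parts,q0,free);print(name,sel,np.round(q,4),round(np.degrees(q[3]),1),round(f,3))
        if len(sel)>1: Q=q
    return Q
s=go('scoop',SCOOP,[.445,.205,0,np.radians(-110)],[0,1,3],[.445,.21,.01])
f=go('funnel',FUN,[.485,-.07,.087,np.radians(-110)],[0,1,2,3],[.475,-.07,.15])
b=go('block',BLOCK,[.485,-.06,0,np.radians(10)],[0,1,3],[.485,-.06,.03],f)
im=[]
for c,(u0,v0) in (('top',(150,180)),('scene',(100,90))):
    k=3;d=D[c];I=cv2.resize(d['frame'][v0:v0+150,u0:u0+300,::-1],None,fx=2.6,fy=1.95*1.0 and 2.6)[:300 if 0 else 390]
    for P,q in ((SCOOP,s),(FUN,f),(BLOCK,b)):
        r=np.zeros((420,560),np.uint8);r=(render(d,P,q)>.5).astype(np.uint8)
        cs,_=cv2.findContours(cv2.resize(r[v0:v0+150,u0:u0+300],None,fx=2.6,fy=2.6),cv2.RETR_EXTERNAL,cv2.CHAIN_APPROX_NONE);cv2.drawContours(I,cs,-1,(255,0,255),1)
    im.append(I[:300])
cv2.imwrite('pics/fit0.png',np.vstack(im))
E
```

```text
scoop scene err px 4.5 n 1034 0.6
scoop top err px 3.7 n 1201 0.92
scoop ['scene', 'top'] [ 0.437   0.2023  0.     -1.9966] -114.4 0.105
scoop ['scene'] [ 0.4371  0.2013  0.     -1.9802] -113.5 0.043
scoop ['top'] [ 0.4374  0.2022  0.     -1.9941] -114.3 0.162
funnel scene err px 3.2 n 1631 0.83
funnel top err px 2.1 n 2712 0.58
funnel ['scene', 'top'] [ 0.4803 -0.0614  0.0872 -1.9995] -114.6 0.034
block scene err px 5.0 n 1533 0.79
block top err px 17.9 n 952 0.6
block ['scene', 'top'] [ 0.4801 -0.062   0.      0.2465] 14.1 0.088
block ['scene'] [ 0.4778 -0.0628  0.      0.265 ] 15.2 0.158
block ['top'] [ 0.481  -0.0619  0.      0.2572] 14.7 0.008
```

View pics/fit0.png

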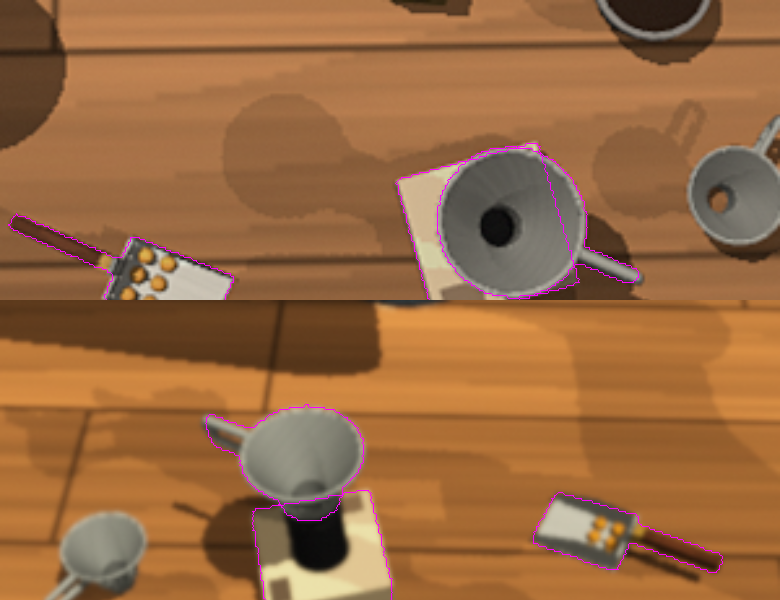

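The crop confirms it: the magenta model outlines lie on the shovel, on the 107 mm funnel (mouth at about 174 mm) on the crucible, and on the block. Moving to above the shovel handle.

Request:
play_rows(motion=[[[0.033,-0.0226,-0.009,0,0,-6.1],[0.066,-0.0452,-0.0175,0,0,-12.2],[0.099,-0.068,-0.026,0,0,-18.3],[0.132,-0.0905,-0.035,0,0,-24.4],[0.165,-0.113,-0.044,0,0,-30.5],[0.198,-0.136,-0.0525,0,0,-36.6],[0.231,-0.158,-0.061,0,0,-42.7],[0.264,-0.181,-0.07,0,0,-48.8]]], fingers=0.05)

```text
time_s: 2.57
position: [0.3829, -0.3462, 0.2731]
tcp_rot: [[0.406, 0.914, 0.0], [0.914, -0.406, -0.0], [-0.0, 0.0, -1.0]]
force: [1.0, 0.1, 0.1]
opening: 0.583
grasp_force: 0.0
```

Request:
play_rows(motion=[[[0.036,-0.0052,-0.0025,0,0,0],[0.072,-0.0105,-0.005,0,0,0],[0.108,-0.016,-0.0075,0,0,0],[0.144,-0.021,-0.01,0,0,0],[0.18,-0.026,-0.0125,0,0,0],[0.216,-0.0315,-0.015,0,0,0],[0.252,-0.037,-0.0175,0,0,0],[0.288,-0.042,-0.02,0,0,0]]])

```text
time_s: 3.23
position: [0.4621, -0.0661, 0.293]
tcp_rot: [[0.411, 0.912, 0.001], [0.912, -0.411, -0.0], [0.0, 0.001, -1.0]]
force: [1.3, -0.2, -0.1]
opening: 0.576
grasp_force: 0.0
```

Request:
play_rows(motion=[[[0.038,-0.016,0.006,0,0,0],[0.076,-0.032,0.0125,0,0,0],[0.114,-0.048,0.019,0,0,0],[0.152,-0.064,0.025,0,0,0],[0.19,-0.08,0.031,0,0,0],[0.228,-0.096,0.0375,0,0,0],[0.27,-0.114,0.044,0,0,0],[0.304,-0.128,0.05,0,0,0]]])

```text
time_s: 3.9
position: [0.4698, 0.2638, 0.2426]
tcp_rot: [[0.41, 0.912, 0.001], [0.912, -0.41, 0.0], [0.0, 0.001, -1.0]]
force: [1.0, 0.1, -0.4]
opening: 0.572
grasp_force: 0.0
```

```bash
python3 - <<'E'
from fit import *
d=imaging.capture('wrist');b=mask('wrist','scoop',[.437,.202,.01],d)
print(b[0],b[2],b[1].sum())
q,f=fit([(d,b[1],None)],SCOOP,[.437,.2023,0,np.radians(-114.3)],[0,1,3]);print(q,np.degrees(q[3]),f)
b0=[(np.round(r['at'],3).tolist(),round(r['confidence'],2)) for r in finder.recognise('wrist','button0')];print(b0)
E
```

```text
21.91202370256063 0.95 3537
[ 0.43854893  0.205165    0.         -1.99664261] -114.3991946695342 0.2559494420674812
[([0.453, 0.226, 0.01], 0.65), ([0.468, 0.224, 0.008], 0.56), ([0.463, 0.204, 0.009], 0.49), ([0.435, 0.236, 0.008], 0.42)]
```

Request:
play_rows(motion=[[[0.006,-0.0025,0.035,0,0,0],[0.011,-0.005,0.07,0,0,0],[0.011,-0.005,0.105,0,0,0],[0.011,-0.005,0.14,0,0,0],[0.011,-0.005,0.17,0,0,0],[0.011,-0.005,0.195,0,0,0],[0.011,-0.005,0.2085,0,0,0],[0.011,-0.005,0.2085,0,0,0]]])

```text
time_s: 4.72
position: [0.4683, 0.2713, 0.0314]
tcp_rot: [[0.412, 0.911, -0.006], [0.911, -0.412, -0.002], [-0.005, -0.005, -1.0]]
force: [0.2, 0.8, 0.4]
opening: 0.575
grasp_force: 0.0
```

Request:
play_rows(motion=[[[0,0,0,0,0,0],[0,0,0,0,0,0],[0,0,0,0,0,0],[0,0,0,0,0,0],[0,0,0,0,0,0],[0,0,0,0,0,0]]], fingers=0.0)

```text
time_s: 5.22
position: [0.4705, 0.2738, 0.0349]
tcp_rot: [[0.411, 0.912, 0.001], [0.912, -0.411, 0.0], [0.001, 0.001, -1.0]]
force: [0.4, 0.1, 0.1]
opening: 0.205
grasp_force: 0.0
```

Request:
play_rows(motion=[[[0,0,-0.003,0,0,0],[0,0,-0.008,0,0,0],[0,0,-0.016,0,0,0],[0,0,-0.026,0,0,0],[0,0,-0.036,0,0,0],[0,0,-0.044,0,0,0],[0,0,-0.049,0,0,0],[0,0,-0.05,0,0,0]]])

```text
time_s: 5.88
position: [0.471, 0.274, 0.0857]
tcp_rot: [[0.411, 0.912, 0.003], [0.912, -0.411, 0.001], [0.002, 0.002, -1.0]]
force: [0.9, 1.1, -0.3]
opening: 0.005
grasp_force: 0.0
```

The fingers were still closing when the lift began, so the grasp missed. Reopen and look.

Request:
play_rows(motion=[[[0,0,-0.03,0,0,0],[0,0,-0.06,0,0,0],[0,0,-0.09,0,0,0],[0,0,-0.12,0,0,0],[0,0,-0.14,0,0,0],[0,0,-0.14,0,0,0]]], fingers=0.05)

```text
time_s: 6.38
position: [0.4729, 0.2747, 0.2288]
tcp_rot: [[0.411, 0.912, 0.009], [0.912, -0.411, 0.003], [0.007, 0.007, -1.0]]
force: [0.3, 0.2, 0.4]
opening: 0.374
grasp_force: 0.0
```

```bash
python3 - <<'E'
from fit import *
im=[];V=[]
for c,n in (('wrist',[.437,.202,.01]),('top',[.445,.21,.01]),('scene',[.445,.21,.01])):
    d=imaging.capture(c);b=mask(c,'scoop',n,d)
    if b:
        q,f=fit([(d,b[1],None)],SCOOP,[.437,.2023,0,np.radians(-114.3)],[0,1,3]);print(c,b[1].sum(),q,np.degrees(q[3]),f)
        if c!='wrist':V.append((d,b[1],None))
    if c!='scene': 
        F=d['frame'][:,:,::-1]
        im.append(cv2.resize(F if c=='wrist' else F[220:340,130:290],(400,300)))
q,f=fit(V,SCOOP,[.437,.2023,0,np.radians(-114.3)],[0,1,3]);print(q,np.degrees(q[3]),f)
cv2.imwrite('pics/chk1.png',np.hstack(im))
s=bot.read_state();print(s['position'],s['opening'])
E
```

```text
wrist 2826 [ 0.43745817  0.2040514   0.         -2.0012552 ] -114.66347665293475 0.6330583071461614
top 1208 [ 0.43727592  0.20237429  0.         -1.99679141] -114.40772050621791 0.1661589573903976
scene 877 [ 0.43518552  0.20376742  0.         -2.0190797 ] -115.68474540550456 0.10600908255179461
[ 0.43616324  0.20215791  0.         -2.00403245] -114.8226012436944 0.14376822668251035
[0.46895429 0.27322    0.22242663] 0.5557129890647259
```

View pics/chk1.png

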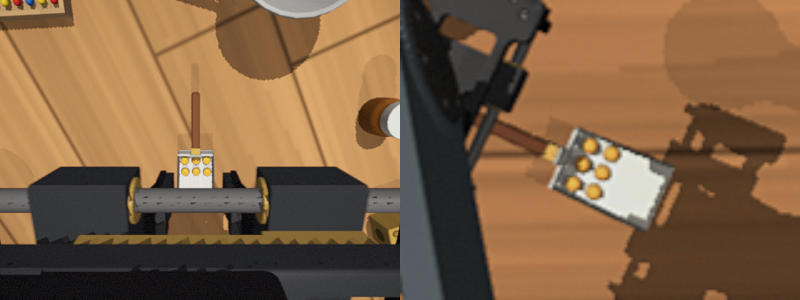

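The shovel (right crop at about 605,180, left at 195,150) hasn't moved and all six buttons are in its back half. I'll redo the grasp with a longer close.

Request:
play_rows(motion=[[[0.002,0,0.035,0,0,0],[0.002,0,0.07,0,0,0],[0.002,0,0.105,0,0,0],[0.002,0,0.135,0,0,0],[0.002,0,0.16,0,0,0],[0.002,0,0.18,0,0,0],[0.002,0,0.188,0,0,0],[0.002,0,0.188,0,0,0]]], fingers=0.032)

```text
time_s: 7.35
position: [0.4688, 0.2746, 0.0333]
tcp_rot: [[0.411, 0.912, -0.006], [0.912, -0.411, -0.002], [-0.004, -0.005, -1.0]]
force: [0.5, -0.3, 0.8]
opening: 0.367
grasp_force: 0.0
```

Request:
play_rows(motion=[[[0,0,0,0,0,0],[0,0,0,0,0,0],[0,0,0,0,0,0],[0,0,0,0,0,0],[0,0,0,0,0,0],[0,0,0,0,0,0],[0,0,0,0,0,0],[0,0,0,0,0,0]]], fingers=0.0)

```text
time_s: 8.02
position: [0.471, 0.2755, 0.0364]
tcp_rot: [[0.411, 0.912, 0.0], [0.912, -0.411, 0.0], [0.0, 0.0, -1.0]]
force: [0.1, -0.7, 0.8]
opening: 0.003
grasp_force: 0.0
```

Request:
play_rows(motion=[[[0,0,0,0,0,0],[0,0,0,0,0,0],[0,0,0,0,0,0],[0,0,0,0,0,0]]])

```text
time_s: 8.35
position: [0.4709, 0.2755, 0.036]
tcp_rot: [[0.411, 0.912, -0.0], [0.912, -0.411, -0.0], [-0.0, -0.0, -1.0]]
force: [-0.2, -0.8, -0.4]
opening: 0.006
grasp_force: 0.0
```

```bash
python3 - <<'E'
from fit import *
im=[]
for c in ('wrist','top'):
    d=imaging.capture(c)
    F=d['frame'][:,:,::-1].copy()
    for p in proj(d,np.array([[.4709,.2755,.034],[.437,.2023,0]])): cv2.circle(F,tuple(int(round(v)) for v in p),2,(255,0,255),-1);print(c,p)
    im.append(cv2.resize(F if c=='wrist' else F[220:340,130:290],(400,300)))
d=imaging.capture('scene');F=d['frame'][:,:,::-1].copy()
for p in proj(d,np.array([[.4709,.2755,.034],[.437,.2023,0]])): cv2.circle(F,tuple(int(round(v)) for v in p),1,(255,0,255),-1);print(p)
im2=cv2.resize(F[120:240,280:440],(400,300))
cv2.imwrite('pics/chk2.png',np.vstack([np.hstack(im),np.hstack([im2,im2])]))
E
```

```text
wrist [278.14241788 244.66577515]
wrist [276.77839654 340.13444257]
top [179.08486569 275.0966286 ]
top [215.27633613 290.76032946]
[355.04181742 183.68142675]
[324.34645445 180.20847195]
```

View pics/chk2.png

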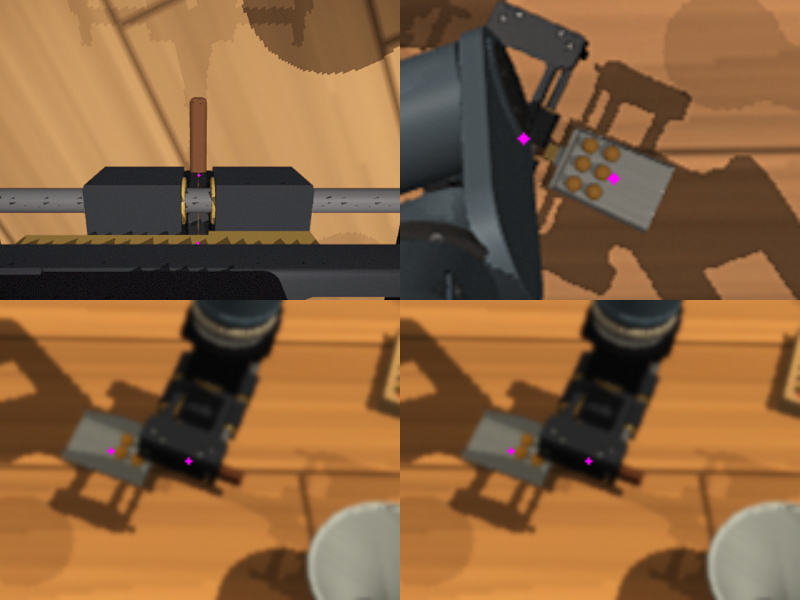

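The wrist view shows the pads with a handle-sized gap at (198,200), although the opening reads about 0. I'll read the state again and lift a little to test.

Request:
play_rows(motion=[[[0,0,-0.002,0,0,0],[0,0,-0.006,0,0,0],[0,0,-0.012,0,0,0],[0,0,-0.02,0,0,0],[0,0,-0.028,0,0,0],[0,0,-0.034,0,0,0],[0,0,-0.035,0,0,0],[0,0,-0.035,0,0,0]]])

```text
time_s: 9.17
position: [0.4715, 0.2757, 0.0721]
tcp_rot: [[0.411, 0.912, 0.002], [0.912, -0.411, 0.001], [0.001, 0.001, -1.0]]
force: [-0.3, 0.2, -0.4]
opening: 0.001
grasp_force: 0.0
```

```bash
python3 - <<'E'
from fit import *
s=bot.read_state();print({k:np.round(s[k],3).tolist() for k in('position','force','moment','opening','grasp_force')})
im=[]
for c in ('wrist','top','scene'):
    d=imaging.capture(c)
    F=d['frame'][:,:,::-1].copy()
    im.append(cv2.resize({'wrist':F,'top':F[220:340,130:290],'scene':F[120:240,280:440]}[c],(400,300)))
cv2.imwrite('pics/chk3.png',np.vstack([np.hstack(im[:2]),np.hstack([im[2],im[2]*0])]))
E
```

```text
{'position': [0.471, 0.276, 0.072], 'force': [-0.336, 0.193, -0.382], 'moment': [-0.025, -0.034, -0.047], 'opening': 0.001, 'grasp_force': 0.0}
```

View pics/chk3.png

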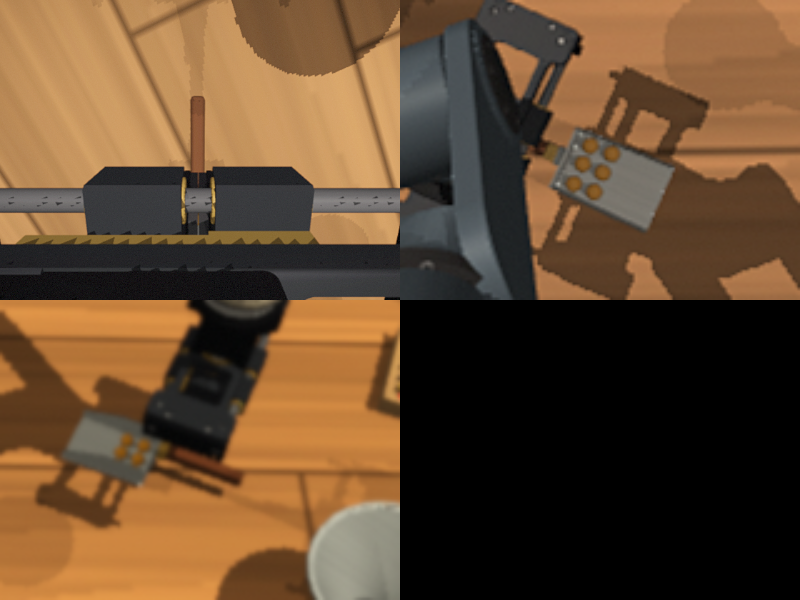

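```bash
python3 - <<'E'
from fit import *
d=imaging.capture('wrist')
R=d['R'];print('cam pos',-R.T@d['t'],'axis',R[2], 'f',d['camera_matrix'][0,0])
s=bot.read_state();print(s['position'])
hsv=cv2.cvtColor(d['frame'],cv2.COLOR_RGB2HSV)
b=mask('wrist','scoop',[.48,.3,.03],d)
ys,xs=np.nonzero(b[1]);print('mask',b[2],b[1].sum(),xs.min(),xs.max(),ys.min(),ys.max())
for y in range(135,245,15): 
    r=xs[ys==y]; print(y,(r.min(),r.max()) if len(r) else None, d['frame'][y,276].tolist())
for z in(.0,-.02,.02):
    p=proj(d,place(SCOOP[1],.4368,.2022,z,np.radians(-114.5)));print('handle proj z',z,np.round(p,0).tolist())
# pad tip points at open/closed
T=s['tcp_rot'];P=s['position']
print('tip proj',np.round(proj(d,np.array([P+T@[0,0,.017],P+T@[0,0,-.04],P+T@[0,.0435,.017],P+T@[0,-.0435,.017]])),0).tolist())
E
```

```text
cam pos [0.49746755 0.33549102 0.25334934] axis [-0.10063911 -0.21995319 -0.97030529] f 363.94542153742475
[0.4706261  0.2753647  0.07081425]
mask 0.56 2159 267 288 134 326
135 (np.int64(270), np.int64(286)) [123, 75, 46]
150 (np.int64(268), np.int64(288)) [129, 79, 46]
165 (np.int64(268), np.int64(287)) [142, 89, 56]
180 (np.int64(268), np.int64(287)) [145, 88, 55]
195 (np.int64(268), np.int64(288)) [143, 88, 55]
210 (np.int64(268), np.int64(287)) [145, 90, 59]
225 (np.int64(268), np.int64(287)) [142, 86, 55]
240 (np.int64(275), np.int64(286)) [147, 90, 59]
handle proj z 0.0 [[268.0, 132.0], [267.0, 133.0], [288.0, 132.0], [288.0, 133.0], [268.0, 273.0], [268.0, 284.0], [286.0, 273.0], [287.0, 284.0]]
handle proj z -0.02 [[269.0, 131.0], [268.0, 132.0], [287.0, 131.0], [287.0, 132.0], [269.0, 262.0], [268.0, 271.0], [285.0, 262.0], [286.0, 271.0]]
handle proj z 0.02 [[267.0, 134.0], [266.0, 135.0], [288.0, 134.0], [289.0, 135.0], [267.0, 287.0], [267.0, 299.0], [287.0, 287.0], [287.0, 299.0]]
tip proj [[278.0, 236.0], [278.0, 278.0], [354.0, 236.0], [203.0, 236.0]]
```

Request:
play_rows(motion=[[[0,0,0,0,0,0],[0,0,0,0,0,0],[0,0,0,0,0,0],[0,0,0.01,0,0,0],[0,0,0.025,0,0,0],[0,0,0.038,0,0,0],[0,0,0.046,0,0,0],[0,0,0.048,0,0,0]]], fingers=0.036)

```text
time_s: 10.08
position: [0.4697, 0.275, 0.0212]
tcp_rot: [[0.411, 0.912, -0.003], [0.912, -0.411, -0.001], [-0.002, -0.003, -1.0]]
force: [-0.5, 0.1, 0.5]
opening: 0.401
grasp_force: 0.0
```

Request:
play_rows(motion=[[[0,0,0,0,0,0],[0,0,0,0,0,0],[0,0,0,0,0,0],[0,0,0,0,0,0],[0,0,0,0,0,0],[0,0,0,0,0,0],[0,0,0,0,0,0],[0,0,0,0,0,0]]], fingers=0.0)

```text
time_s: 10.75
position: [0.471, 0.2755, 0.0233]
tcp_rot: [[0.411, 0.912, 0.0], [0.912, -0.411, 0.0], [0.0, 0.0, -1.0]]
force: [-0.1, 0.2, -0.0]
opening: 0.013
grasp_force: 0.0
```

```bash
python3 - <<'E'
from fit import *
s=bot.read_state();T=s['tcp_rot'];P=s['position'];im=[]
print(s['opening'],s['grasp_force'])
pts=np.array([P,P+T@[0,0,.017],P+T@[0,0,-.049]])
for c,(u,v,w,h) in (('wrist',(180,160,200,150)),('scene',(300,140,100,75)),('top',(140,240,100,75))):
    d=imaging.capture(c);k=400/w
    F=cv2.resize(d['frame'][v:v+h,u:u+w,::-1],(400,300),interpolation=cv2.INTER_CUBIC)
    for p,col in zip(proj(d,pts),((255,0,255),(0,255,0),(255,255,0))): cv2.circle(F,tuple(int(round(t)) for t in (p-[u,v])*k),3,col,1)
    for p in proj(d,place(np.array([[-.138,0,.034],[-.048,0,.034]]),.437,.2022,0,np.radians(-114.4))): cv2.circle(F,tuple(int(round(t)) for t in (p-[u,v])*k),3,(0,0,255),1)
    im.append(F)
cv2.imwrite('pics/chk4.png',np.vstack([np.hstack(im[:2]),np.hstack([im[2],im[2]*0])]))
E
```

```text
0.013048608930598124 0.0
```

View pics/chk4.png

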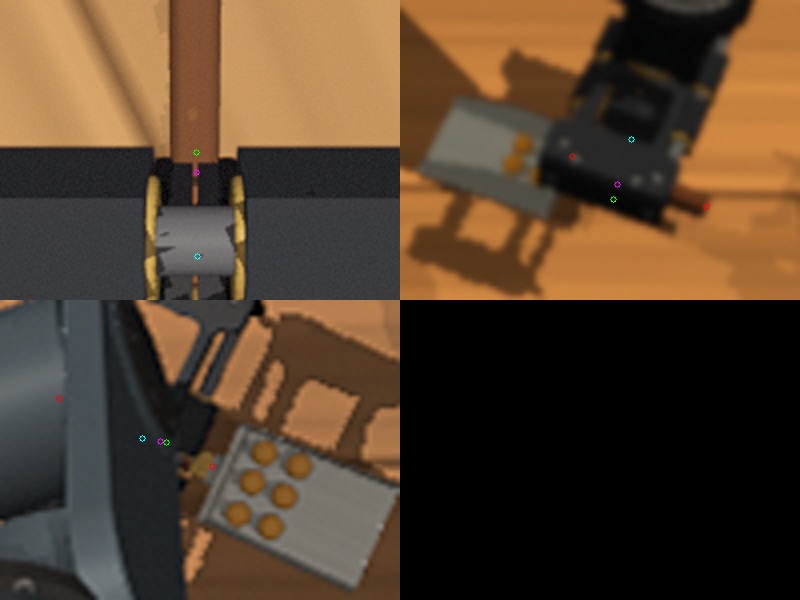

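```bash
cat > edge.py <<'E'
from fit import *
def edges(rows):
    d=imaging.capture('wrist');s=bot.read_state();C=-d['R'].T@d['t'];out=[]
    for y in rows:
        g=cv2.GaussianBlur(d['frame'],(0,0),1.0)[y].astype(float);g=g[:,2]+g[:,1]*1.0
        seg=np.gradient(g)[255:302];a=seg[:23].argmin()+255;b=seg[23:].argmax()+278
        K=d['camera_matrix'];w=b-a;dep=K[0,0]*.012/w
        r=d['R'].T@np.array([((a+b)/2-K[0,2])/K[0,0],(y-K[1,2])/K[1,1],1]);X=C+dep*r
        out.append((y,a,b,np.round(X,3).tolist()))
    print('tcp',np.round(s['position'],4));[print(*o) for o in out]
E
python3 -c "
from edge import *
edges(range(130,235,12))"
```

```text
tcp [0.4709 0.2755 0.0231]
130 255 292 [0.495, 0.333, 0.085]
142 265 289 [0.493, 0.325, 0.021]
154 264 290 [0.491, 0.321, 0.036]
166 264 290 [0.489, 0.316, 0.038]
178 264 290 [0.486, 0.311, 0.039]
190 264 290 [0.484, 0.306, 0.04]
202 264 290 [0.482, 0.301, 0.042]
214 264 290 [0.48, 0.297, 0.043]
226 264 290 [0.478, 0.292, 0.044]
```

Request:
play_rows(motion=[[[0,0,-0.02,0,0,0],[0,0,-0.05,0,0,0],[0,0,-0.08,0,0,0],[0,0,-0.1,0,0,0],[0,0,-0.12,0,0,0],[0,0,-0.12,0,0,0]]], fingers=0.036)

```text
time_s: 11.45
position: [0.4736, 0.2765, 0.1471]
tcp_rot: [[0.411, 0.912, 0.008], [0.912, -0.411, 0.003], [0.006, 0.006, -1.0]]
force: [0.5, 0.8, 0.3]
opening: 0.361
grasp_force: 0.0
```

```bash
python3 -c "
from edge import *
edges(range(130,235,12))
d=imaging.capture('wrist');b=mask('wrist','scoop',[.437,.202,.01],d)
ig=np.zeros((420,560),bool);ig[226:]=1
for z in (-.04,-.02,0,.02):
    q,f=fit([(d,b[1]&~ig,ig)],SCOOP,[.437,.2023,z,np.radians(-114.4)],[0,1,3]);print(q,f)
"
```

```text
tcp [0.4724 0.276  0.1452]
130 265 279 [0.493, 0.33, 0.011]
142 266 281 [0.491, 0.321, 0.034]
154 266 281 [0.487, 0.313, 0.037]
166 266 281 [0.483, 0.304, 0.039]
178 266 281 [0.479, 0.296, 0.041]
190 266 281 [0.475, 0.287, 0.043]
202 261 281 [0.477, 0.294, 0.117]
214 266 281 [0.468, 0.27, 0.048]
226 266 281 [0.464, 0.262, 0.05]
[ 0.43526006  0.1962806  -0.04       -1.98581577] 0.053433800912875966
[ 0.43702721  0.20062046 -0.02       -1.99044165] 0.016331871121920624
[ 0.43747619  0.2013404   0.         -1.99003762] 0.034633567270635865
[ 0.43789806  0.20231782  0.02       -1.99020911] 0.07990473732184572
```

The width of the handle confirms its top at about 41 mm, yet the jaws shut without touching it, so the tips may stand higher than stated. I'll descend with the jaws open on either side of the handle, watching the force.

Request:
play_rows(motion=[[[0,0,0.03,0,0,0],[0,0,0.06,0,0,0],[0,0,0.09,0,0,0],[0,0,0.11,0,0,0],[0,0,0.119,0,0,0],[-0.001,0,0.121,0,0,0],[-0.001,0,0.123,0,0,0],[-0.001,0,0.124,0,0,0]]])

```text
time_s: 12.27
position: [0.4709, 0.2747, 0.0194]
tcp_rot: [[0.411, 0.912, 0.001], [0.912, -0.411, 0.0], [0.001, 0.001, -1.0]]
force: [-0.3, -0.1, -0.4]
opening: 0.416
grasp_force: 0.0
```

Request:
play_rows(motion=[[[0,0,0.001,0,0,0],[0,0,0.002,0,0,0],[0,0,0.003,0,0,0],[0,0,0.003,0,0,0],[0,0,0.003,0,0,0]]])

```text
time_s: 12.68
position: [0.4707, 0.2747, 0.0165]
tcp_rot: [[0.411, 0.912, 0.001], [0.912, -0.411, 0.0], [0.001, 0.001, -1.0]]
force: [-0.3, 1.3, -1.2]
opening: 0.415
grasp_force: 0.0
```

Request:
play_rows(motion=[[[0,0,0.001,0,0,0],[0,0,0.002,0,0,0],[0,0,0.003,0,0,0],[0,0,0.004,0,0,0],[0,0,0.004,0,0,0]]])

```text
time_s: 13.1
position: [0.4704, 0.2745, 0.0118]
tcp_rot: [[0.411, 0.912, -0.0], [0.912, -0.411, -0.0], [-0.0, -0.0, -1.0]]
force: [0.2, -0.4, -0.3]
opening: 0.413
grasp_force: 0.0
```

```bash
python3 - <<'E'
from fit import *
s=bot.read_state();print(s['position'],s['force'],s['opening']);T=s['tcp_rot'];P=s['position']
d=imaging.capture('wrist');F=d['frame'][150:300,180:380,::-1]
F=cv2.resize(F,(800,600),interpolation=cv2.INTER_CUBIC)
for y in(-.018,.018):
  for x in(-.0095,.0095):
    for z,c in((.017,(0,255,0)),(-.02,(255,0,255))):
      p=(proj(d,np.array([P+T@[x,y,z]]))[0]-[180,150])*4;cv2.circle(F,tuple(int(round(t)) for t in p),4,c,2)
cv2.imwrite('pics/chk5.png',F)
E
```

```text
[0.47035832 0.27451181 0.011839  ] [ 0.16746431 -0.35290787 -0.31069423] 0.41285991321605847
```

View pics/chk5.png

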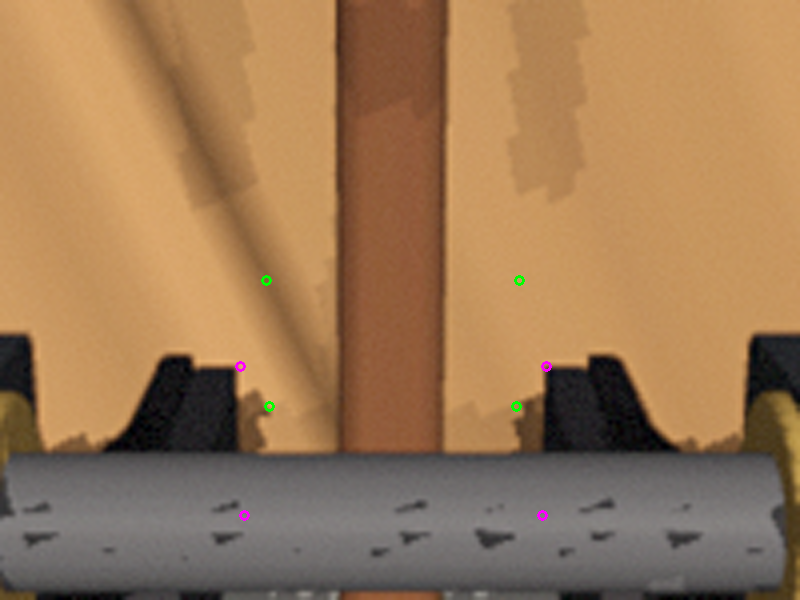

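The view (fingers end at about (238,370) and (546,370), matching points 20 mm *behind* the reported TCP, not 17 mm ahead) shows the tips really stand about 37 mm higher than reported. I'll use that offset from here: go 17 mm lower and close.

Request:
play_rows(motion=[[[0,0,0.003,0,0,0],[0,0,0.006,0,0,0],[0,0,0.009,0,0,0],[0,0,0.012,0,0,0],[0,0,0.014,0,0,0],[0,0,0.016,0,0,0],[0,0,0.016,0,0,0]]])

```text
time_s: 13.73
position: [0.4702, 0.2745, -0.0044]
tcp_rot: [[0.411, 0.912, -0.001], [0.912, -0.411, -0.0], [-0.001, -0.001, -1.0]]
force: [-0.5, 0.2, 0.3]
opening: 0.411
grasp_force: 0.0
```

Request:
play_rows(motion=[[[0,0,0,0,0,0],[0,0,0,0,0,0],[0,0,0,0,0,0],[0,0,0,0,0,0],[0,0,0,0,0,0],[0,0,0,0,0,0],[0,0,0,0,0,0],[0,0,0,0,0,0]]], fingers=0.0)

```text
time_s: 14.4
position: [0.4706, 0.2746, -0.0038]
tcp_rot: [[0.411, 0.912, 0.0], [0.912, -0.411, 0.0], [0.0, 0.0, -1.0]]
force: [-0.1, -0.4, 0.5]
opening: 0.132
grasp_force: 30.0
```

Request:
play_rows(motion=[[[0,0,-0.004,0,0,0],[0,0,-0.014,0,0,0],[0,0,-0.034,0,0,0],[0,0,-0.062,0,0,0],[0,0,-0.094,0,0,0],[0,0,-0.126,0,0,0],[0,0,-0.152,0,0,0],[0,0,-0.168,0,0,0]]])

```text
time_s: 15.07
position: [0.4716, 0.275, 0.1679]
tcp_rot: [[0.411, 0.912, 0.005], [0.912, -0.411, 0.002], [0.003, 0.004, -1.0]]
force: [0.7, -0.0, -1.7]
opening: 0.137
grasp_force: 30.0
```

Request:
play_rows(motion=[[[-0.003,0.003,-0.012,0,0,0],[-0.011,0.01,-0.018,0,0,0],[-0.025,0.024,-0.021,0,0,0],[-0.044,0.041,-0.022,0,0,0],[-0.066,0.062,-0.022,0,0,0],[-0.089,0.084,-0.022,0,0,0],[-0.105,0.099,-0.022,0,0,0],[-0.112,0.106,-0.022,0,0,0]]])

```text
time_s: 15.73
position: [0.5217, 0.1255, 0.1858]
tcp_rot: [[0.413, 0.911, -0.0], [0.911, -0.413, -0.001], [-0.001, 0.0, -1.0]]
force: [0.1, -0.5, -1.8]
opening: 0.13
grasp_force: 30.0
```

```bash
cat > fit6.py <<'E'
from fit import *
from scipy.spatial.transform import Rotation as Ro
def Rs(yaw,pitch): return Ro.from_euler('ZY',[yaw,pitch],degrees=True).as_matrix()
def rend(d,parts,o,R): return render(d,[P@R.T+o for P in parts],(0,0,0,0))
def fitp(V,o,yaw,pitch,fixz=False):
    M=[cv2.GaussianBlur(m.astype(np.uint8)*255,(0,0),1)/255. for _,m in V]
    def cost(p):
        R=Rs(yaw,pitch+p[3]*5);oo=np.array(o)+p[:3]*.008
        return sum(((rend(d,SCOOP,oo,R)-m)**2).sum()/m.sum() for (d,_),m in zip(V,M))
    r=min((minimize(cost,x0,method='Nelder-Mead',options=dict(initial_simplex=np.vstack([x0]+[x0+e for e in np.eye(4)]),maxiter=250)) for x0 in (np.zeros(4),np.array([.4,-.4,.4,1]))),key=lambda r:r.fun)
    return np.array(o)+r.x[:3]*.008,pitch+r.x[3]*5,r.fun/len(V)
def scoop_from_tcp(s,pitch_slip=0):
    T=s['tcp_rot'];R=T@np.array([[-1,0,0],[0,1,0],[0,0,-1.]])
    G=s['position']+T@[0,0,-.039];return R,G
E
python3 - <<'E'
from fit6 import *
s=bot.read_state();print(s['position'],s['opening'],s['grasp_force'],s['force'],s['moment'])
R,G=scoop_from_tcp(s);o=G-R@[-.0802,0,.034];print('expected scoop origin',o)
V=[]
for c in('scene','top'):
    d=imaging.capture(c);b=mask(c,'scoop',o,d)
    if b: print(c,b[0],b[1].sum(),b[2]);V.append((d,b[1]))
    F=d['frame'][:,:,::-1];cv2.imwrite(f'pics/c6_{c}.png',F)
print(fitp(V,o,-114.4,0))
print([(np.round(r['at'],3).tolist(),round(r['confidence'],2)) for r in finder.recognise('top','button0')])
E
```

```text
[0.52168931 0.12549688 0.18583154] 0.12953397991039695 29.998215157538652 [ 0.08317914 -0.46189029 -1.77341856] [ 0.03167833 -0.07060995 -0.02182464]
expected scoop origin [0.48853335 0.05247857 0.19093531]
scene 6.4197398183591075 661 0.97
top 5.752300464752187 1058 0.57
(array([0.487132  , 0.05269227, 0.18861278]), np.float64(0.8982542501025446), np.float64(0.9806202650122142))
[]
```

```bash
python3 - <<'E'
from fit6 import *
import fit6
s=bot.read_state();R,G=scoop_from_tcp(s);o=G-R@[-.0802,0,.034]
fit6.SCOOP=SCOOP[:1]
V=[];im=[]
for c in('scene','top'):
    d=imaging.capture(c);b=mask(c,'scoop',o,d);m=b[1]
    ys,xs=np.nonzero(m);e=proj(d,SCOOP[0]@R.T+o);print(c,xs.min(),xs.max(),ys.min(),ys.max(),'exp',e.min(0),e.max(0));V.append((d,m))
    F=d['frame'][:,:,::-1].copy();u,v=e.mean(0).astype(int)
    cs,_=cv2.findContours(m.astype(np.uint8),0,1);cv2.drawContours(F,cs,-1,(0,255,0),1)
    cv2.polylines(F,[cv2.convexHull(np.round(e).astype(np.int32))],True,(255,0,255),1)
    im.append(cv2.resize(F[max(v-60,0):v+60,u-80:u+80],(400,300),interpolation=cv2.INTER_NEAREST))
cv2.imwrite('pics/c7.png',np.hstack(im))
print(fitp(V,o,-114.4,0))
E
```

```text
scene 244 329 128 160 exp [243.1712275  126.71137709] [292.65329358 162.5672788 ]
top 254 310 242 285 exp [253.62646591 236.06268796] [312.71052702 287.06714121]
(array([0.48097607, 0.04217835, 0.17997771]), np.float64(64.47502161525816), np.float64(0.3186637798966939))
```

View pics/c7.png

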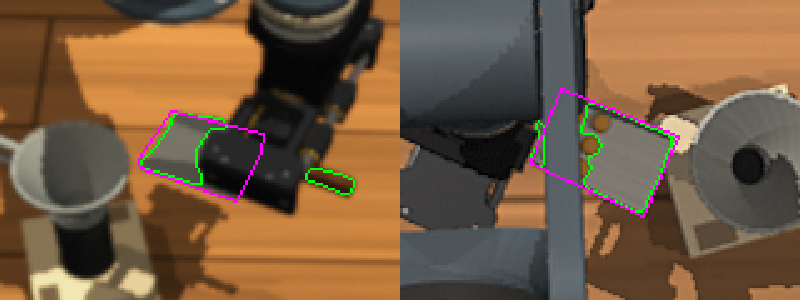

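The overlay (green network masks, magenta expected pose) matches the pan at scene crop (200,155) and top crop (620,150). The shovel is level, its buttons are aboard, and the tool offset is confirmed. Moving the nose over the funnel and tilting to 24°.

Request:
play_rows(motion=[[[-0.003,0.003,0,0,0,0],[-0.009,0.009,0,0,0,0],[-0.018,0.017,0,0,0,0],[-0.027,0.026,0,0,0,0],[-0.035,0.033,0,0,0,0],[-0.039,0.038,0,0,0,0],[-0.0405,0.039,0,0,0,0],[-0.0405,0.039,0,0,0,0]]])

```text
time_s: 16.85
position: [0.5403, 0.075, 0.186]
tcp_rot: [[0.412, 0.911, -0.0], [0.911, -0.412, 0.0], [0.0, -0.0, -1.0]]
force: [-0.5, 0.5, -3.1]
opening: 0.137
grasp_force: 30.0
```

Request:
play_rows(motion=[[[0.0002,0,-0.0052,0,3,0],[0.0001,0,-0.0102,0,6,0],[-0.0004,0,-0.0154,0,9,0],[-0.0012,0,-0.0204,0,12,0],[-0.0023,0,-0.0255,0,15,0],[-0.0038,0,-0.0305,0,18,0],[-0.0056,0,-0.0354,0,21,0],[-0.0078,0,-0.04,0,24,0]]])

```text
time_s: 17.52
position: [0.5366, 0.0692, 0.2266]
tcp_rot: [[0.374, 0.912, 0.168], [0.833, -0.41, 0.373], [0.409, 0.001, -0.913]]
force: [0.3, 0.2, -2.8]
opening: 0.135
grasp_force: 30.0
```

```bash
python3 - <<'E'
from fit6 import *
s=bot.read_state();R,G=scoop_from_tcp(s);print(s['time_s'],s['joint_positions'])
print('nose',G+R@[.1252,0,-.0315],'tilt',np.degrees(np.arcsin(-R[2,0])), s['opening'])
o=G-R@[-.0802,0,.034]
for c in('scene','top'):
    d=imaging.capture(c);b=mask(c,'scoop',o,d);ys,xs=np.nonzero(b[1]);e=proj(d,SCOOP[0]@R.T+o);print(c,xs.min(),xs.max(),ys.min(),ys.max(),'exp',e.min(0),e.max(0))
    print([(np.round(r['at'],3).tolist(),round(r['confidence'],2)) for r in finder.recognise(c,'button0')])
E
```

```text
17.5167 [-19.40953949  19.82454378 102.04679871  28.29240965  59.25486869
 -10.15479183]
nose [ 0.48850825 -0.03783215  0.18227061] tilt 24.13057243628376 0.13462586642516067
scene 218 292 133 160 exp [216.61466031 132.65322975] [264.65842284 160.58655233]
[([0.538, 0.026, 0.23], 0.45)]
top 255 289 217 235 exp [287.07673064 226.24870467] [342.96702357 276.49745568]
[]
```

Request:
play_rows(motion=[[[0.0002,0,-0.0044,0,2,0],[0.0002,0,-0.0088,0,4,0],[0.0001,0,-0.0131,0,6,0],[-0.0002,0,-0.0175,0,8,0],[-0.0006,0,-0.0218,0,10,0],[-0.0012,0,-0.0262,0,12,0],[-0.0019,0,-0.0305,0,14,0],[-0.0028,0,-0.0348,0,16,0]]])

```text
time_s: 18.48
position: [0.5302, 0.0542, 0.257]
tcp_rot: [[0.313, 0.912, 0.264], [0.699, -0.409, 0.587], [0.643, 0.001, -0.766]]
force: [-0.8, 0.4, -2.4]
opening: 0.141
grasp_force: 30.0
```

Request:
play_rows(motion=[[[0,0,0,0,0,0],[0,0,0,0,0,0],[0,0,0,0,0,0],[0.0002,0,-0.0044,0,2,0],[0.0002,0,-0.0088,0,4,0],[0.0001,0,-0.0131,0,6,0],[-0.0002,0,-0.0175,0,8,0],[-0.0006,0,-0.0218,0,10,0]]])

```text
time_s: 19.15
position: [0.5242, 0.0409, 0.2733]
tcp_rot: [[0.262, 0.912, 0.314], [0.587, -0.409, 0.699], [0.766, 0.001, -0.643]]
force: [0.4, 0.0, -1.9]
opening: 0.136
grasp_force: 30.0
```

Request:
play_rows(motion=[[[0.0002,0,-0.0044,0,2,0],[0.0002,0,-0.0088,0,4,0],[0.0001,0,-0.0131,0,6,0],[-0.0002,0,-0.0175,0,8,0],[-0.0006,0,-0.0218,0,10,0],[-0.0006,0,-0.0218,0,10,0],[-0.0006,0,-0.0218,0,10,0],[-0.0006,0,-0.0218,0,10,0]]])

```text
time_s: 19.82
position: [0.5172, 0.0253, 0.2866]
tcp_rot: [[0.205, 0.912, 0.355], [0.457, -0.41, 0.789], [0.865, 0.0, -0.501]]
force: [-1.1, -0.4, -1.6]
opening: 0.137
grasp_force: 30.0
```

```bash
python3 - <<'E'
from fit6 import *
s=bot.read_state();R,G=scoop_from_tcp(s);print(s['time_s'],s['joint_positions'],s['force'],s['opening'])
print('nose',G+R@[.1252,0,-.0315],'tilt',np.degrees(np.arcsin(-R[2,0])))
for c in('scene','top','wrist'):
    d=imaging.capture(c);cv2.imwrite(f'pics/p_{c}.png',d['frame'][:,:,::-1])
    print(c,[(np.round(r['at'],3).tolist(),round(r['confidence'],2)) for r in finder.recognise(c,'button0')])
E
```

```text
19.8167 [-43.81556609  25.28498575 109.27806292  55.47496813  81.67775841
 -47.31217551] [-1.11559277 -0.35804548 -1.56285076] 0.13698298465485859
nose [ 0.48882726 -0.03785571  0.18203671] tilt 59.92586388740014
scene []
top []
wrist []
```

Request:
play_rows(motion=[[[0.0004,0,0.0139,0,-7,0],[-0.0012,0,0.0276,0,-14,0],[-0.0045,0,0.0407,0,-21,0],[-0.0096,0,0.0529,0,-28,0],[-0.0161,0,0.0642,0,-35,0],[-0.0242,0,0.0744,0,-42,0],[-0.0337,0,0.0832,0,-49,0],[-0.0441,0,0.0905,0,-56,0]]])

```text
time_s: 20.78
position: [0.5407, 0.077, 0.2042]
tcp_rot: [[0.41, 0.912, 0.03], [0.91, -0.411, 0.059], [0.066, 0.003, -0.998]]
force: [-0.2, -0.5, -2.4]
opening: 0.135
grasp_force: 30.0
```

```bash
python3 - <<'E'
from fit6 import *
s=bot.read_state();R,G=scoop_from_tcp(s);print(s['time_s'],s['position'],np.round(s['tcp_rot'],3).tolist())
print('nose',G+R@[.1252,0,-.0315],'tilt',np.degrees(np.arcsin(-R[2,0])))
for c in('scene','top'):
    d0=cv2.imread(f'pics/{c}0.png')[:,:,::-1];d=imaging.capture(c);cv2.imwrite(f'pics/q_{c}.png',d['frame'][:,:,::-1])
    print(c,[(np.round(r['at'],3).tolist(),round(r['confidence'],2)) for r in finder.recognise(c,'button0')])
    h=proj(d,np.r_[place(ring(.0535,.087),.480,-.061,.087,0)]).astype(np.int32)
    m=np.zeros((420,560),np.uint8);cv2.fillConvexPoly(m,cv2.convexHull(h),1)
    for nm,f in(('before',d0),('now',d['frame'])):
        v=cv2.cvtColor(np.ascontiguousarray(f),cv2.COLOR_RGB2HSV);g=(v[...,1]>110)&(v[...,0]<30)&(v[...,2]>60);print(nm,'gold in funnel',(g&(m>0)).sum())
    b=mask(c,'funnel',[.480,-.065,.15],d);
    if b: print('funnel',fit([(d,b[1],None)],FUN,[.4803,-.0614,.087,np.radians(-114.6)],[0,1,3]))
E
```

```text
20.7833 [0.54066762 0.07698285 0.20422171] [[0.41, 0.912, 0.03], [0.91, -0.411, 0.059], [0.066, 0.003, -0.998]]
nose [ 0.48913139 -0.03736213  0.20349077] tilt 3.7620490376356277
scene []
before gold in funnel 53
now gold in funnel 56
funnel (array([ 0.47928933, -0.06637006,  0.087     , -2.02445721]), np.float64(0.22372128614117856))
top []
before gold in funnel 25
now gold in funnel 85
funnel (array([ 0.47937635, -0.06754338,  0.087     , -2.02137502]), np.float64(0.48416671467299816))
```

Request:
play_rows(motion=[[[0.015,-0.014,0,0,-1,0],[0.04,-0.038,0,0,-2,0],[0.066,-0.063,0,0,-3,0],[0.092,-0.088,0,0,-3.8,0],[0.118,-0.113,0,0,-3.8,0],[0.14,-0.134,0,0,-3.8,0],[0.1515,-0.145,0,0,-3.8,0],[0.1515,-0.145,0,0,-3.8,0]]])

```text
time_s: 21.75
position: [0.469, 0.2749, 0.2144]
tcp_rot: [[0.41, 0.912, 0.001], [0.912, -0.41, 0.006], [0.006, -0.001, -1.0]]
force: [0.5, -0.8, -1.3]
opening: 0.13
grasp_force: 30.0
```

```bash
python3 - <<'E'
from fit6 import *
s=bot.read_state();R,G=scoop_from_tcp(s);print(s['time_s'],s['position'],np.round(s['tcp_rot'],3).tolist())
im=[]
for c in('scene','top'):
    d=imaging.capture(c);f=d['frame'];cv2.imwrite(f'pics/r_{c}.png',f[:,:,::-1])
    print(c,[(np.round(r['at'],3).tolist(),round(r['confidence'],2)) for r in finder.recognise(c,'button0')])
    h=proj(d,place(ring(.045,.087),.480,-.063,.087,0)).astype(np.int32)
    m=np.zeros((420,560),np.uint8);cv2.fillConvexPoly(m,cv2.convexHull(h),1)
    d0=cv2.imread(f'pics/{c}0.png')[:,:,::-1]
    for nm,F in(('before',d0),('now',f)):
        v=cv2.cvtColor(np.ascontiguousarray(F),cv2.COLOR_RGB2HSV);g=(v[...,1]>90)&(v[...,0]<30)&(v[...,2]>60)&(m>0);print(nm,g.sum())
    b=mask(c,'funnel',[.480,-.065,.15],d);print('funnel',fit([(d,b[1],None)],FUN,[.4803,-.0614,.087,np.radians(-114.6)],[0,1,3]))
    x,y=h.mean(0).astype(int);im.append(cv2.resize(f[y-40:y+50,x-60:x+60,::-1],(400,300),interpolation=cv2.INTER_CUBIC))
cv2.imwrite('pics/r.png',np.hstack(im))
E
```

```text
21.75 [0.46898164 0.27492765 0.21440869] [[0.41, 0.912, 0.001], [0.912, -0.41, 0.006], [0.006, -0.001, -1.0]]
scene [([0.717, -0.009, 0.046], 0.35)]
before 0
now 0
funnel (array([ 0.4793279 , -0.06356429,  0.087     , -2.01396843]), np.float64(0.01856012107977882))
top []
before 0
now 99
funnel (array([ 0.48011312, -0.06196153,  0.087     , -1.99261533]), np.float64(0.061780661044423))
```

```bash
python3 - <<'E'
from fit6 import *
d=imaging.capture('top');f=d['frame']
v=cv2.cvtColor(f,cv2.COLOR_RGB2HSV)
def M(r,z): 
    m=np.zeros((420,560),np.uint8);cv2.fillConvexPoly(m,cv2.convexHull(np.round(proj(d,place(ring(r,z),.4805,-.0617,.087,0))).astype(np.int32)),1);return m>0
g=(v[...,1]>90)&(v[...,0]<30)&(v[...,2]>40)&M(.045,.087)
lo,hi=M(.015,0),M(.015,.028)
print('gold',g.sum(),'in lo',(g&lo).sum(),'in hi',(g&hi).sum(),'both',(g&lo&hi).sum(),'areas',lo.sum(),hi.sum(),(lo&hi).sum())
n,L,st,ce=cv2.connectedComponentsWithStats(g.astype(np.uint8));print(st[1:].tolist(),ce[1:].round(1).tolist())
for m in(lo,hi): ys,xs=np.nonzero(m);print(xs.min(),xs.max(),ys.min(),ys.max())
print('mean gold V',v[...,2][g].mean(), np.percentile(v[...,2][g],[5,95]))
for y in range(254,282):print(y,''.join('#' if g[y,x] else ('.' if v[y,x,2]<60 else '-') for x in range(325,365)))
E
```

```text
gold 111 in lo 111 in hi 111 both 111 areas 202 212 176
[[335, 260, 12, 14, 111]] [[340.4, 266.4]]
333 348 259 274
335 350 259 274
mean gold V 80.13513513513513 [ 51.5 100.5]
254 ----------------------------------------
255 ----------------------------------------
256 ----------------------------------------
257 ----------------------------------------
258 ----------------------------------------
259 ---------------....---------------------
260 --------------###....-------------------
261 ------------######....------------------
262 -----------#######....------------------
263 -----------##########..-----------------
264 ----------############.-----------------
265 ----------#.##########.-----------------
266 ----------#..#########..----------------
267 ----------...#########..----------------
268 ----------...########...----------------
269 ----------##########...-----------------
270 -----------#########...-----------------
271 -----------########....-----------------
272 ------------######....------------------
273 -------------##.....--------------------
274 ---------------.....--------------------
275 ----------------------------------------
276 ----------------------------------------
277 ----------------------------------------
278 ----------------------------------------
279 ----------------------------------------
280 ----------------------------------------
281 ----------------------------------------
```

All gold pixels in the top picture (centroid 340,266) lie inside the spout hole and are dimly lit, so the buttons have gone through. Laying the shovel down.

Request:
play_rows(motion=[[[0.001,0,0.03,0,0,0],[0.001,0,0.065,0,0,0],[0.001,0,0.1,0,0,0],[0.001,0,0.135,0,0,0],[0.001,0,0.165,0,0,0],[0.001,0,0.19,0,0,0],[0.001,0,0.203,0,0,0],[0.001,0,0.208,0,0,0]]])

```text
time_s: 22.77
position: [0.4697, 0.2738, 0.0032]
tcp_rot: [[0.412, 0.911, -0.003], [0.911, -0.412, 0.002], [0.0, -0.003, -1.0]]
force: [0.0, -0.2, -0.3]
opening: 0.13
grasp_force: 30.0
```

Request:
play_rows(motion=[[[0,0,0.003,0,0,0],[0,0,0.006,0,0,0],[0,0,0.009,0,0,0],[0,0,0.0105,0,0,0],[0,0,0.0105,0,0,0],[0,0,0.0105,0,0,0]]])

```text
time_s: 23.27
position: [0.4717, 0.2754, -0.0037]
tcp_rot: [[0.41, 0.912, 0.004], [0.912, -0.41, 0.004], [0.005, 0.002, -1.0]]
force: [1.1, -0.3, 2.2]
opening: 0.133
grasp_force: 30.0
```

Request:
play_rows(motion=[[[0,0,0,0,0,0],[0,0,0,0,0,0],[0,0,0,0,0,0],[0,0,0,0,0,0],[0,0,-0.005,0,0,0],[0,0,-0.02,0,0,0],[0,0,-0.05,0,0,0],[0,0,-0.085,0,0,0]]], fingers=0.045)

```text
time_s: 23.93
position: [0.4689, 0.2742, 0.0797]
tcp_rot: [[0.411, 0.912, -0.004], [0.912, -0.411, 0.002], [-0.0, -0.004, -1.0]]
force: [0.7, -0.7, 0.5]
opening: 0.51
grasp_force: 0.0
```

Request:
play_rows(motion=[[[0,0,-0.035,0,0,0],[0,0,-0.07,0,0,0],[0,0,-0.1,0,0,0],[0,0,-0.12,0,0,0],[0,0,-0.125,0,0,0],[0,0,-0.125,0,0,0]]])

```text
time_s: 24.43
position: [0.4713, 0.2748, 0.207]
tcp_rot: [[0.411, 0.912, 0.005], [0.912, -0.411, 0.004], [0.006, 0.003, -1.0]]
force: [-0.6, -0.0, 0.5]
opening: 0.515
grasp_force: 0.0
```

```bash
python3 - <<'E'
from fit6 import *
s=bot.read_state();print(s['time_s'],s['position'],s['opening'])
V=[]
for c in('scene','top'):
    d=imaging.capture(c);b=mask(c,'scoop',[.437,.202,.01],d);V.append((d,b[1],None))
print(fit(V,SCOOP,[.437,.2023,0,np.radians(-114.4)],[0,1,2,3]))
E
```

```text
24.4333 [0.47131369 0.27480903 0.2070034 ] 0.5146345588308684
(array([ 4.37771301e-01,  2.02376209e-01,  1.02385516e-03, -2.00178177e+00]), np.float64(0.04921421188913618))
```

Request:
play_rows(motion=[[[-0.03,0.0115,0,0,0,0],[-0.066,0.025,0,0,0,0],[-0.102,0.039,0,0,0,0],[-0.138,0.053,0,0,0,0],[-0.174,0.067,0,0,0,0],[-0.21,0.0805,0,0,0,0],[-0.246,0.0945,0,0,0,0],[-0.282,0.108,0,0,0,0]]])

```text
time_s: 25.3
position: [0.4518, -0.0285, 0.2028]
tcp_rot: [[0.411, 0.912, -0.002], [0.912, -0.411, 0.004], [0.003, -0.003, -1.0]]
force: [1.0, -1.0, -0.0]
opening: 0.518
grasp_force: 0.0
```

Request:
play_rows(motion=[[[-0.035,0.0135,0,0,0,0],[-0.065,0.025,0,0,0,0],[-0.088,0.034,0,0,0,0],[-0.0975,0.0375,0,0,0,0],[-0.0975,0.0375,0,0,0,0],[-0.0975,0.0375,0,0,0,0]]])

```text
time_s: 25.8
position: [0.4464, -0.1306, 0.2029]
tcp_rot: [[0.412, 0.911, -0.001], [0.911, -0.412, 0.005], [0.004, -0.003, -1.0]]
force: [0.2, -0.6, 0.3]
opening: 0.515
grasp_force: 0.0
```

```bash
python3 - <<'E'
from fit6 import *
s=bot.read_state();print(s['time_s'],s['position'],np.round(s['tcp_rot'],3).tolist(),s['opening'])
V=[]
d=imaging.capture('wrist');f=d['frame'];b=mask('wrist','funnel',[.48,-.06,.16],d);print(b[0],b[1].sum(),b[2])
p=proj(d,place(np.array([[.052,0,.080],[.076,0,.08],[.097,0,.08],[0,0,0],[0,0,.028]]),.480,-.062,.087,np.radians(-114.8)));print('bar/spout proj',p.round(1).tolist())
T=s['tcp_rot'];P=s['position'];print('tip proj',proj(d,np.array([P+T@[0,0,-.02]])).round(1))
ys,xs=np.nonzero(b[1])
v=cv2.cvtColor(f,cv2.COLOR_RGB2HSV);g=((v[...,1]>90)&(v[...,0]<30)&(v[...,2]>40))
u=p[4].astype(int);g2=np.zeros_like(g);g2[u[1]-35:u[1]+35,u[0]-35:u[0]+35]=g[u[1]-35:u[1]+35,u[0]-35:u[0]+35]
ys,xs=np.nonzero(g2);print('gold near spout',g2.sum(),(xs.mean(),ys.mean()) if len(xs) else '')
I=cv2.resize(f[:,:,::-1],(800,600));t=cv2.imread('pics/r.png');I[450:,:]=t[75:225] if 0 else I[450:]
cv2.imwrite('pics/w9.png',I)
for c in('scene','top'):
    d=imaging.capture(c);b=mask(c,'funnel',[.48,-.065,.15],d);V.append((d,b[1],None));print(c,b[1].sum())
E
```

```text
25.8 [ 0.44644452 -0.13059332  0.20285578] [[0.412, 0.911, -0.001], [0.911, -0.412, 0.005], [0.004, -0.003, -1.0]] 0.5146041225744146
2.3528959576046544 29285 0.75
bar/spout proj [[281.4, 188.5], [281.0, 226.3], [280.6, 257.8], [281.4, 105.1], [281.6, 103.5]]
tip proj [[278.2 260.4]]
gold near spout 944 (np.float64(281.90783898305085), np.float64(104.29555084745763))
scene 1651
top 2415
```

View pics/w9.png

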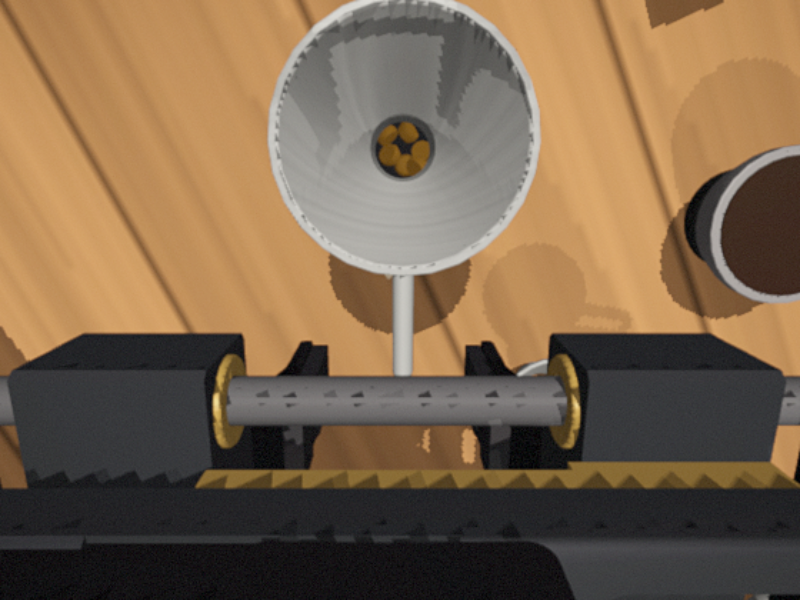

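The wrist view shows the buttons clustered deep in the crucible through the spout (403,147), the cone empty, and the funnel handle (403,320) midway between the fingers. Gripping the handle.

Request:
play_rows(motion=[[[0,0.001,0.015,0,0,0],[0,0.0015,0.035,0,0,0],[0,0.0015,0.052,0,0,0],[0,0.0015,0.065,0,0,0],[0,0.0015,0.072,0,0,0],[0,0.0015,0.074,0,0,0],[0,0.0015,0.074,0,0,0]]], fingers=0.036)

```text
time_s: 26.68
position: [0.4488, -0.1313, 0.1298]
tcp_rot: [[0.41, 0.912, 0.001], [0.912, -0.41, 0.004], [0.004, -0.001, -1.0]]
force: [-0.5, 0.6, 0.5]
opening: 0.417
grasp_force: 0.0
```

Request:
play_rows(motion=[[[0,0,0,0,0,0],[0,0,0,0,0,0],[0,0,0,0,0,0],[0,0,0,0,0,0],[0,0,0,0,0,0],[0,0,0,0,0,0],[0,0,0,0,0,0],[0,0,0,0,0,0]]], fingers=0.0)

```text
time_s: 27.35
position: [0.4489, -0.132, 0.1301]
tcp_rot: [[0.411, 0.912, 0.002], [0.912, -0.411, 0.003], [0.003, 0.001, -1.0]]
force: [-0.4, -0.8, 1.5]
opening: 0.089
grasp_force: 30.0
```

Request:
play_rows(motion=[[[0,0,-0.003,0,0,0],[0,0,-0.008,0,0,0],[0,0,-0.014,0,0,0],[0,0,-0.021,0,0,0],[0,0,-0.029,0,0,0],[0,0,-0.04,0,0,0],[0,0,-0.052,0,0,0],[0,0,-0.062,0,0,0]]])

```text
time_s: 28.02
position: [0.4488, -0.132, 0.1933]
tcp_rot: [[0.411, 0.912, 0.002], [0.912, -0.411, 0.003], [0.003, 0.001, -1.0]]
force: [-0.2, -0.6, -0.8]
opening: 0.089
grasp_force: 30.0
```

```bash
cat > fun.py <<'E'
from fit6 import *
def funfit(o,yaw,pitch=0):
    V=[]
    for c in('scene','top'):
        d=imaging.capture(c);b=mask(c,'funnel',np.array(o)+[0,0,.06],d);V.append((d,b[1]));print(c,b[0].round(1),b[1].sum())
    M=[cv2.GaussianBlur(m.astype(np.uint8)*255,(0,0),1)/255. for _,m in V]
    def cost(p):
        R=Rs(yaw,pitch+p[3]*5);oo=np.array(o)+p[:3]*.008
        return sum(((rend(d,FUN,oo,R)-m)**2).sum()/m.sum() for (d,_),m in zip(V,M))
    r=minimize(cost,np.zeros(4),method='Nelder-Mead',options=dict(initial_simplex=np.vstack([np.zeros(4),np.eye(4)]),maxiter=250))
    print('funnel o',np.array(o)+r.x[:3]*.008,'pitch',pitch+r.x[3]*5,r.fun/2)
def crucpos(q0,free=[0,1,2]):
    V=[]
    for c in('scene','top'):
        d=imaging.capture(c);b=mask(c,'crucible',np.array(q0[:3])+[0,0,.05],d)
        if b: print(c,b[0].round(1),b[1].sum(),b[2]);V.append((d,b[1],None))
    for v in([V] if len(V)<2 else [V,V[:1],V[1:]]): print('cruc',fit(v,CRUC,q0,free if len(v)>1 else [0,1]))
E
python3 - <<'E'
from fun import *
s=bot.read_state();print(s['time_s'],s['position'],s['force'],s['opening'])
funfit([.480,-.062,.149],-114.7)
crucpos([.480,-.062,.018,0])
E
```

```text
28.0167 [ 0.44882145 -0.13195234  0.19334102] [-0.24731557 -0.61717399 -0.82993122] 0.08934521484838574
scene 5.3 1799
top 2.7 2911
funnel o [ 0.48123176 -0.06032711  0.14918852] pitch 0.6808906136569628 0.08653489685316343
scene 0.3 758 0.76
top 8.9 87 0.67
cruc (array([ 0.47421616, -0.06628979, -0.00248561,  0.        ]), np.float64(3.139819345826582))
cruc (array([ 0.47997623, -0.06242876,  0.018     ,  0.        ]), np.float64(0.06319640061645285))
cruc (array([ 0.48320724, -0.05775592,  0.018     ,  0.        ]), np.float64(6.415919793810061))
```

Request:
play_rows(motion=[[[0.01,0.0005,-0.008,0,0,0],[0.035,0.002,-0.01,0,0,0],[0.068,0.004,-0.01,0,0,0],[0.105,0.006,-0.01,0,0,0],[0.142,0.008,-0.01,0,0,0],[0.178,0.01,-0.01,0,0,0],[0.205,0.0115,-0.01,0,0,0],[0.216,0.012,-0.01,0,0,0]]])

```text
time_s: 29.08
position: [0.5498, 0.0642, 0.2029]
tcp_rot: [[0.408, 0.913, 0.003], [0.913, -0.408, 0.005], [0.005, 0.001, -1.0]]
force: [-0.3, -0.3, -1.5]
opening: 0.09
grasp_force: 30.0
```

Request:
play_rows(motion=[[[0,0,0.01,0,0,0],[0,0,0.03,0,0,0],[0,0,0.055,0,0,0],[0,0,0.08,0,0,0],[0,0,0.105,0,0,0],[0,0,0.125,0,0,0],[0,0,0.14,0,0,0],[0,0,0.147,0,0,0]]])

```text
time_s: 29.75
position: [0.5457, 0.0594, 0.053]
tcp_rot: [[0.412, 0.911, -0.005], [0.911, -0.412, 0.003], [0.001, -0.006, -1.0]]
force: [-0.6, -0.2, -0.7]
opening: 0.091
grasp_force: 30.0
```

Request:
play_rows(motion=[[[0,0,0.003,0,0,0],[0,0,0.006,0,0,0],[0,0,0.009,0,0,0],[0,0,0.0105,0,0,0],[0,0,0.0105,0,0,0],[0,0,0.0105,0,0,0]]])

```text
time_s: 30.25
position: [0.5489, 0.0606, 0.0458]
tcp_rot: [[0.411, 0.912, 0.003], [0.912, -0.411, 0.003], [0.004, 0.001, -1.0]]
force: [0.8, -0.4, -0.5]
opening: 0.09
grasp_force: 30.0
```

```bash
python3 - <<'E'
from fun import *
s=bot.read_state();print(s['time_s'],s['position'],s['force'],s['opening'])
funfit([.580,.130,.0],-114.7)
crucpos([.480,-.062,.018,0])
E
```

```text
30.25 [0.54893647 0.06059715 0.04577467] [ 0.76089099 -0.40284788 -0.47924143] 0.09008396401625988
scene 5.6 1458
top 15.6 660
funnel o [ 0.57997353  0.13381336 -0.00389492] pitch 0.12164733357791481 1.1505388683524402
scene 1.2 745 0.67
top 1.1 587 0.65
cruc (array([ 0.47986856, -0.06219162,  0.02023318,  0.        ]), np.float64(0.11200868655898473))
cruc (array([ 0.47683014, -0.06262729,  0.018     ,  0.        ]), np.float64(0.038422805664877935))
cruc (array([ 0.47995359, -0.06191241,  0.018     ,  0.        ]), np.float64(0.1787961577478827))
```

Request:
play_rows(motion=[[[0,0,0.001,0,0,0],[0,0,0.002,0,0,0],[0,0,0.003,0,0,0],[0,0,0.003,0,0,0],[0,0,0.003,0,0,0]]])

```text
time_s: 31.07
position: [0.5489, 0.0604, 0.0425]
tcp_rot: [[0.411, 0.912, 0.002], [0.912, -0.411, 0.003], [0.004, 0.001, -1.0]]
force: [-1.7, -1.9, 3.2]
opening: 0.096
grasp_force: 30.0
```

Request:
play_rows(motion=[[[0,0,0,0,0,0],[0,0,0,0,0,0],[0,0,0,0,0,0],[0,0,0,0,0,0],[0,0,0,0,0,0],[0,0,-0.01,0,0,0],[0,0,-0.03,0,0,0],[0,0,-0.06,0,0,0]]], fingers=0.04)

```text
time_s: 31.73
position: [0.5464, 0.0606, 0.1012]
tcp_rot: [[0.411, 0.912, -0.004], [0.912, -0.411, 0.004], [0.002, -0.006, -1.0]]
force: [-0.1, 0.4, -0.6]
opening: 0.453
grasp_force: 0.0
```

Request:
play_rows(motion=[[[0,0,-0.035,0,0,0],[0,0,-0.07,0,0,0],[0,0,-0.1,0,0,0],[0,0,-0.12,0,0,0],[0,0,-0.125,0,0,0],[0,0,-0.125,0,0,0]]], fingers=0.087)

```text
time_s: 32.23
position: [0.5492, 0.06, 0.2293]
tcp_rot: [[0.411, 0.912, 0.006], [0.912, -0.411, 0.003], [0.005, 0.004, -1.0]]
force: [0.9, 0.3, -0.1]
opening: 0.83
grasp_force: 0.0
```

```bash
python3 - <<'E'
from fun import *
s=bot.read_state();print(s['time_s'],s['position'],s['force'],s['opening'])
funfit([.580,.130,.0],-114.7)
crucpos([.480,-.062,.018,0])
E
```

```text
32.2333 [0.54921402 0.06003621 0.22929825] [ 0.88054951  0.31371472 -0.0867105 ] 0.8302591900139388
scene 6.3 1598
top 22.6 162
funnel o [  33.24255789    1.48964841 -122.80957766] pitch -286.6087119520088 0.8538084866664195
scene 1.6 764 0.77
top 7.4 333 0.67
cruc (array([ 0.47971809, -0.06389344,  0.01980755,  0.        ]), np.float64(0.5157794073679022))
cruc (array([ 0.47530714, -0.06274807,  0.018     ,  0.        ]), np.float64(0.034015940826929006))
cruc (array([ 0.48091311, -0.06630973,  0.018     ,  0.        ]), np.float64(0.9561255112559439))
```

Request:
play_rows(motion=[[[-0.015,-0.0015,0,0,0,0],[-0.045,-0.0045,0,0,0,0],[-0.08,-0.008,0,0,0,0],[-0.112,-0.011,0,0,0,0],[-0.133,-0.013,0,0,0,0],[-0.14,-0.0135,0,0,0,0],[-0.14,-0.0135,0,0,0,0],[-0.14,-0.0135,0,0,0,0]]])

```text
time_s: 33.3
position: [0.4788, -0.0619, 0.2266]
tcp_rot: [[0.412, 0.911, 0.002], [0.911, -0.412, 0.004], [0.004, -0.0, -1.0]]
force: [-0.5, -0.0, 0.5]
opening: 1.001
grasp_force: 0.0
```

```bash
python3 - <<'E'
from fun import *
s=bot.read_state();print(s['time_s'],s['position'],np.round(s['tcp_rot'],3).tolist(),s['opening'])
V=[]
for c in('scene','top'):
    d=imaging.capture(c);b=mask(c,'funnel',[.58,.13,.06],d);V.append((d,b[1],None));print(c,b[0],b[1].sum())
print('funnel',fit(V,FUN,[.58,.13,0,np.radians(-114.5)],[0,1,2,3]))
d=imaging.capture('wrist');b=mask('wrist','crucible',[.479,-.062,.1],d);ys,xs=np.nonzero(b[1]);print(b[0],b[1].sum(),xs.min(),xs.max(),ys.min(),ys.max())
p=proj(d,place(ring(.027,.095),.479,-.0622,.018,0));print('exp rim',p.min(0),p.max(0))
print([(np.round(r['at'],3).tolist(),round(r['confidence'],2)) for r in finder.recognise('wrist','button0')])
T=s['tcp_rot'];P=s['position'];print('tip',proj(d,np.array([P+T@[0,0,-.02],P+T@[0,0,.1]])))
d=imaging.capture('scene');b=mask('scene','crucible',[.479,-.062,.05],d);print('cruc scene',fit([(d,b[1],None)],CRUC,[.479,-.062,.018,0],[0,1]),b[1].sum())
E
```

```text
33.3 [ 0.47881578 -0.06191339  0.22656438] [[0.412, 0.911, 0.002], [0.911, -0.412, 0.004], [0.004, -0.0, -1.0]] 1.0010776919447686
scene 6.342680024976368 1538
top 1.3106943356995264 2094
funnel (array([ 5.80201715e-01,  1.29979333e-01, -2.95090543e-04, -2.00860143e+00]), np.float64(0.053441106273067404))
2.2794235616700442 3055 248 311 157 229
exp rim [246.10488516 168.93585901] [310.78184938 232.10791072]
[([0.498, -0.068, 0.038], 0.64), ([0.486, -0.075, 0.044], 0.56)]
tip [[278.58462553 261.85982308]
 [278.15752443 204.14301408]]
cruc scene (array([ 0.47687192, -0.06299647,  0.018     ,  0.        ]), np.float64(0.03261129718610209)) 755
```

Request:
play_rows(motion=[[[0,0,0.02,0,0,0],[0,0,0.05,0,0,0],[0,0,0.085,0,0,0],[0,0,0.118,0,0,0],[0,0,0.145,0,0,0],[0,0,0.165,0,0,0],[0,0,0.175,0,0,0],[0,0,0.177,0,0,0]]])

```text
time_s: 34.42
position: [0.4774, -0.061, 0.0476]
tcp_rot: [[0.411, 0.912, -0.003], [0.912, -0.411, 0.005], [0.003, -0.004, -1.0]]
force: [-0.3, 0.5, 0.9]
opening: 0.998
grasp_force: 0.0
```

Request:
play_rows(motion=[[[0,0,0,0,0,0],[0,0,0,0,0,0],[0,0,0,0,0,0],[0,0,0,0,0,0],[0,0,0,0,0,0],[0,0,0,0,0,0],[0,0,0,0,0,0],[0,0,0,0,0,0]]], fingers=0.02)

```text
time_s: 35.08
position: [0.4796, -0.0618, 0.0503]
tcp_rot: [[0.411, 0.912, 0.004], [0.912, -0.411, 0.002], [0.004, 0.002, -1.0]]
force: [1.5, -0.2, 4.1]
opening: 0.611
grasp_force: 30.0
```

Request:
play_rows(motion=[[[0,0,0,0,0,0],[0,0,0,0,0,0],[0,0,0,0,0,0],[0,0,0,0,0,0]]])

```text
time_s: 35.42
position: [0.4796, -0.0618, 0.0503]
tcp_rot: [[0.411, 0.912, 0.003], [0.912, -0.411, 0.003], [0.004, 0.002, -1.0]]
force: [0.6, -0.3, 6.0]
opening: 0.61
grasp_force: 30.0
```

Gripped (53 mm). Lifting slowly straight up by about 17 cm.

Request:
play_rows(motion=[[[0,0,-0.002,0,0,0],[0,0,-0.006,0,0,0],[0,0,-0.012,0,0,0],[0,0,-0.02,0,0,0],[0,0,-0.03,0,0,0],[0,0,-0.042,0,0,0],[0,0,-0.056,0,0,0],[0,0,-0.07,0,0,0]]])

```text
time_s: 36.08
position: [0.477, -0.0611, 0.1204]
tcp_rot: [[0.411, 0.912, -0.002], [0.912, -0.411, 0.004], [0.003, -0.003, -1.0]]
force: [0.8, 0.2, -2.2]
opening: 0.606
grasp_force: 30.0
```

Request:
play_rows(motion=[[[0,0,-0.014,0,0,0],[0,0,-0.03,0,0,0],[0,0,-0.046,0,0,0],[0,0,-0.062,0,0,0],[0,0,-0.078,0,0,0],[0,0,-0.09,0,0,0],[0,0,-0.097,0,0,0],[0,0,-0.1,0,0,0]]])

```text
time_s: 36.75
position: [0.478, -0.0618, 0.2208]
tcp_rot: [[0.411, 0.912, 0.002], [0.912, -0.411, 0.003], [0.004, 0.001, -1.0]]
force: [-0.5, 0.6, -1.8]
opening: 0.609
grasp_force: 30.0
```

Request:
play_rows(motion=[[[0,0,0,0,0,0],[0,0,0,0,0,0],[0,0,0,0,0,0],[0,0,0,0,0,0],[0,0,0,0,0,0],[0,0,0,0,0,0],[0,0,0,0,0,0],[0,0,0,0,0,0]]])

```text
time_s: 37.42
position: [0.4784, -0.062, 0.2195]
tcp_rot: [[0.411, 0.912, 0.001], [0.912, -0.411, 0.003], [0.003, -0.0, -1.0]]
force: [-0.2, -0.1, -1.9]
opening: 0.609
grasp_force: 30.0
```

```bash
python3 - <<'E'
from fun import *
s=bot.read_state();print(s['time_s'],s['position'],s['force'],s['opening'],s['grasp_force'],np.abs(s['qvel']).max(),np.round(s['tcp_rot'],3).tolist())
d=imaging.capture('scene');b=mask('scene','crucible',[.479,-.062,.23],d);print(b[0],b[1].sum(),b[2])
print('cruc scene',fit([(d,b[1],None)],CRUC,[.479,-.062,.188,0],[0,1]))
d=imaging.capture('wrist')
print([(np.round(r['at'],3).tolist(),round(r['confidence'],2)) for r in finder.recognise('wrist','button0')])
V=[]
for c in('scene','top'):
    d=imaging.capture(c);b=mask(c,'funnel',[.58,.13,.06],d);V.append((d,b[1],None))
print('funnel',fit(V,FUN,[.58,.13,0,np.radians(-114.5)],[0,1,2,3]))
E
```

```text
37.4167 [ 0.47842228 -0.062043    0.21953352] [-0.2472362  -0.09548848 -1.92066484] 0.609061446184435 29.99477788021977 0.19437375725069228 [[0.411, 0.912, 0.001], [0.912, -0.411, 0.003], [0.003, -0.0, -1.0]]
4.307135096811901 711 0.72
cruc scene (array([ 0.48032693, -0.05867669,  0.188     ,  0.        ]), np.float64(0.5825103680453305))
[([0.484, -0.072, 0.213], 0.84), ([0.472, -0.074, 0.206], 0.54)]
funnel (array([ 5.79709950e-01,  1.30710145e-01,  9.96462330e-05, -1.99076265e+00]), np.float64(0.03987433722879201))
```

Crucible held at about 0.19 m with the gold inside (buttons seen at z about 0.21). Shovel and funnel are on the bench. Handing in.

```bash
python3 -c "
from rig import bot
print(bot.hand_in())"
```

```text
the job is handed in; nothing more can be done
None
```

I handed the job in at about 37 s; the hand-in returned no verdict. The last checks showed the crucible gripped upright and still with its underside about 19 cm up and gold inside (I counted 5–6 buttons through the spout and saw no strays), and the shovel and funnel on the bench.

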